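# Find the full-depth dowel bore with a depth rod

### The job

Three dowel holes are bored in the clamped pale wood blank, but only one is full depth. Take the wooden-handled depth rod out of its stand and try the holes with it, pushing it gently straight down (never with more than 20 N) until it bottoms: the hole is full depth if the lower edge of the red ring comes level with the wood. Leave the rod standing in that hole, pushed fully home, and let go of it; do not disturb the other things on the bench.

Things in the scene. Friction and masses are not known exactly. Their poses are not given: they have to be found in the camera images.
- rod_handle (a point): centre of the depth rod's handle: a turned brown wooden cylinder, 26 mm in diameter and 62 mm tall (reaching 31 mm above and below this point). Below it the round steel shaft, 12 mm in diameter. The whole rod is 147 mm long, about 0.11 kg, and starts upright in the middle hole of the stand. z is the rod's axis, pointing up from nose to handle.
- rod_ring (a point): lower edge of the red ring (4 mm wide) painted round the shaft, on the rod's axis, 50 mm above its tip and 66 mm below the handle's centre
- rod_tip (a point): tip of the rod's nose, the flat end, 9 mm wide; from there the nose tapers out to the full 12 mm over the first 12 mm. 116 mm below the handle's centre.
- stand: fixed dark wooden tool stand, 75 (x) x 150 (y) x 45 mm tall; origin at the centre of its underside; three holes 35 mm deep in a row along its y, 50 mm apart. The depth rod stands loosely in the middle one, an awl in the +y one, the -y one is empty. Turned about the vertical by its yaw.
- blank: fixed pale wood blank, 80 (x) x 220 (y) x 80 mm tall, clamped between dark steel bars 60 mm high; origin at the centre of its underside, top face 80 mm above it; three blind bores in its top, in a row along its y, 60 mm apart, the middle one at the centre.
- blank_hole0 (a point): the mouth of a +y end bore of the blank, on its top face. The three bores look alike: round, 14 mm wide, 2 mm countersunk; one is 50 mm deep and the other two only 32 to 40 mm; which is which varies. Snug: sprung ribs 9 mm down grip the shaft, so it slides only under a steady 4 to 8 N (10 N as the taper enters) and stays where let go. A cork disc on the floor gives 1 mm per 8 N; stop at 12 to 14 N of push.
- blank_hole1 (a point): the mouth of a middle bore of the blank, on its top face. The three bores look alike: round, 14 mm wide, 2 mm countersunk; one is 50 mm deep and the other two only 32 to 40 mm; which is which varies. Snug: sprung ribs 9 mm down grip the shaft, so it slides only under a steady 4 to 8 N (10 N as the taper enters) and stays where let go. A cork disc on the floor gives 1 mm per 8 N; stop at 12 to 14 N of push.
- blank_hole2 (a point): the mouth of a -y end bore of the blank, on its top face. The three bores look alike: round, 14 mm wide, 2 mm countersunk; one is 50 mm deep and the other two only 32 to 40 mm; which is which varies. Snug: sprung ribs 9 mm down grip the shaft, so it slides only under a steady 4 to 8 N (10 N as the taper enters) and stays where let go. A cork disc on the floor gives 1 mm per 8 N; stop at 12 to 14 N of push.
- awl: bystander: yellow-handled awl standing in an outer hole of the stand, 50 mm to +y (stand frame) of the depth rod; its top is 92 mm above the bench, below the depth rod's handle; leave alone
- mallet: bystander: wooden mallet, 120 x 70 x 60 mm head, lying; leave alone
- glue: bystander: white glue bottle with an orange cap, 60 mm wide, 160 mm tall, standing; leave alone
- square: bystander: small try square lying flat, 150 mm steel blade; leave alone
- chisel: bystander: chisel with a green handle, 235 mm long, lying near the clamp; leave alone
- offcut: bystander: pale wood offcut 70 x 45 x 28 mm; leave alone
- tin: bystander: metal cup 70 mm wide, 80 mm tall, standing; leave alone
- sanding_block: bystander: cork sanding block 100 x 60 x 35 mm; leave alone
Mind the look-alikes: they are no part of the job. Of the things like the part that bears rod_handle, leave any that is blue; of the rest the larger one is meant. Several things have the shape of the stand; the one meant has the colours described above.

How it is judged (in metres and radians):
On the way, in this order (a step that is already met when the one before it is completed fails the run):
1. the depth rod is drawn clear of its stand (z of rod_tip in the frame of stand above 0.055 m), for 0.1 s.
2. the rod is pressed onto the floor of the full-depth bore ((horizontal distance between rod_tip and blank_hole0 below 0.004 m or horizontal distance between rod_tip and blank_hole1 below 0.004 m or horizontal distance between rod_tip and blank_hole2 below 0.004 m) and z of rod_ring in the frame of blank between 0.077 and 0.083 m and contact force between rod_nose and anything else above 1.5 N), for 0.05 s.
At the end, for the whole second after the job is handed in: The depth rod stands by itself, upright within about 6 degrees, in the full-depth bore of the blank, pushed home: the lower edge of its red ring is level with the blank's top face within 3 mm; it has been let go ((horizontal distance between rod_tip and blank_hole0 below 0.004 m or horizontal distance between rod_tip and blank_hole1 below 0.004 m or horizontal distance between rod_tip and blank_hole2 below 0.004 m) and z of rod_ring in the frame of blank between 0.077 and 0.083 m and angle between rod_tip's own z axis and vertical below 0.1 rad); the robot touches nothing.
It fails at once if the rod's nose is pressed on the blank, or on the floor of a bore, with more than 20 N (horizontal distance between rod_tip and blank below 0.12 m and contact force between rod_nose and anything else above 20 N).
It fails at once if a bystander is moved by more than 15 mm (distance of any of awl, mallet, glue, square, chisel, offcut, tin, sanding_block from where it was at the start of the episode above 0.015 m).
It also fails if it takes over 61 s, if anything falls off the work surface, if the arm or the gripper's body presses on something with over 40 N, if the wrist force passes 120 N, or if a joint passes its speed limit or range.

### The arm

A 6-joint arm with a two-finger parallel gripper is mounted at the origin on the work surface. World frame = base frame: x ahead of the robot, y to its left, z up, the work surface at z = 0. Lengths are in mm, angles in degrees, forces in N, time in s.
With the tool pointing down it reaches from about 425 to 950 mm from the base axis. Payload 14.7 kg.
Tool frame: the origin (TCP) lies at the very end of the fingers, on their centre line; the grasp point (between the pads) lies 19 mm behind it; z points along the fingers, y is the direction in which the jaws open and shut (so a half turn about z gives the same grasp; the last joint's range is limited). The gripper opens to 85 mm and grips with 20 to 120 N. Pads are 22 mm wide; open, the fingers measure 114 mm over their backs; the gripper's body (76 mm by 85 mm) begins 54 mm behind the grasp point. The pads swing forward as they close: fully open they stand 13 mm farther back than shut.
Start: joints at [66.543, 27.513, 91.461, -0, 61.026, -2.67], TCP at [230.656, 607.692, 231.297] pointing down, gripper open.
Joint ranges: [-157.49, 157.49], [-46.99, 117.5], [13.45, 153.17], [-89.5, 269.5], [5.16, 153.95], [-167.48, 167.48]. Speed limits (degrees/s): [108.29, 108.29, 136.94, 172.46, 172.46, 172.46].

### API

Orientations are given as [roll, pitch, yaw] about the fixed x, y, z axes, in that order (R = Rz(yaw) Ry(pitch) Rx(roll)).
In Python, from workcell import status, vision, order gives the robot as it stands.
- The arm moves only by the shell command python3 -m inch 'ROWS'. ROWS is JSON, a list of rows, each an object with "slide": the shift along the world's x, y, z in m, a list of three; "dr": the turn, a rotation vector about the world's x, y, z in degrees, a list of three; "claw": the finger opening in m, from 0 to 0.0854. A call has 1 to 20 rows; each row is the pose to reach, as a shift and turn from the pose commanded when the call began; what a row does not reach only later rows make up. A row lasts 1/8 s, in which the tool goes at most 62.5 mm and 10.7 degrees, less where a joint would pass 70% of its speed; a pose out of reach is approached as far as the arm can. A call with a gripper value outside its range is refused whole. The fingers move at their own pace and stop on an object; the grip force is fixed at half the most. Time passes only in rows, so rows that repeat a pose let the fingers close. It gives the time, the measured TCP pose, the force and the opening at its end, in the units of the state.
- status.observe(): the state, without advancing time (a new reading comes with each control period).
- vision.capture(name): name is "side" or "top" or "wrist"; returns the picture (400x640x3 uint8, blue, green, red); there is no depth.
- vision.camera_info(name): a dict with "fx", "fy", "cx", "cy" (pixels), "rvec" (rotation vector, rad) and "tvec" (3), from world to camera coordinates, as OpenCV has them. Camera axes: x right, y down, z forward; pixel columns grow to the right and rows downward; lengths in mm; the calibration is good to about 2 mm. A picture is of the moment at which its call begins: read the wrist's pose just before it. camera_info takes no time and is no camera call; for the wrist camera it gives the pose at the moment of the call.
- order.close_job(): hands the job in, once; it reports no verdict.
The state is a dict: "time_s": time; "joints": joint angles; "joint_velocities": joint speeds; "effort": joint torques, N m; "ee_pos": TCP position; "tool_rot": TCP orientation; "contact_force": force on the tool from outside, world axes, zero at the start; "wrist_torque": the same for the moment, N m; "gripper_width": opening from 0.0 (shut) to 1.0 (fully open).
Only numpy, scipy, OpenCV 4.12 (cv2) and the standard library are available. Lean on these libraries where they do the work, as an engineer would, in place of code of your own. Each camera call takes 0.05 s, during which the arm holds its last target.

## Working session

There is one attempt and no reset: what is moved stays moved. The work goes in short steps, Python scripts to look and compute and a shell command to move; the robot and the scene stay as the last step left them, time stands still between calls to the robot, and variables do not carry over. Pictures are saved under pics/ and viewed, and the job is handed in when it is done.

```bash
mkdir -p pics; ls; python3 - <<'E'
from workcell import status, vision
import cv2
print(status.observe())
for n in ("side","top","wrist"):
    i=vision.camera_info(n); print(n,i)
    cv2.imwrite(f"pics/{n}0.png",vision.capture(n))
E
```

```text
pics
{'time_s': 0.0, 'joints': array([ 6.65444848e+01,  2.75500856e+01,  9.14917045e+01, -1.05549651e-03,
        6.10245040e+01, -2.67045341e+00]), 'joint_velocities': array([ 0.0062211 , -0.03031908,  0.00727699, -0.03612344, -0.01966544,
        0.08659446]), 'effort': array([ 2.42444781e-03, -9.50646544e+01, -4.30184627e+01,  3.62360970e-04,
        1.20760209e-02, -1.32148236e-05]), 'ee_pos': array([230.50034582, 607.35059487, 230.68307492]), 'tool_rot': array([-1.79933735e+02, -2.16694557e-03,  1.59215449e+02]), 'contact_force': array([-0.32979842, -0.31623289, -0.46837968]), 'wrist_torque': array([-0.03190326, -0.00453906,  0.03891606]), 'gripper_width': 1.0002203998033512}
side {'fx': 477.39944924770754, 'fy': 477.39944924770754, 'cx': 320.24469700436947, 'cy': 201.27714568115195, 'rvec': array([ 0.38813797, -2.69485545,  1.33273744]), 'tvec': array([ 505.11904934,  150.87997141, 1450.47565075])}
top {'fx': 428.73666629356546, 'fy': 428.73666629356546, 'cx': 320.14153885837203, 'cy': 207.02947565282156, 'rvec': array([ 2.13901524, -2.17540357,  0.1479627 ]), 'tvec': array([  52.48259465,  553.59848999, 1563.06096152])}
wrist {'fx': 283.9445588797831, 'fy': 283.9445588797831, 'cx': 318.55912211837597, 'cy': 197.04620052063532, 'rvec': array([-2.40146126, -1.6565704 , -0.21630351]), 'tvec': array([-649.23263366,  -33.11496332,  378.5289355 ])}
```

View pics/side0.png

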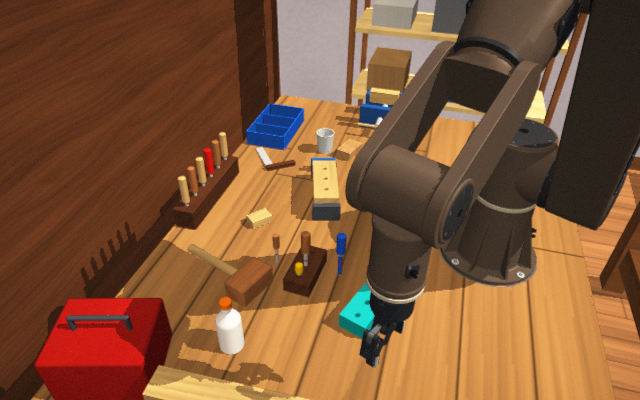

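View pics/top0.png

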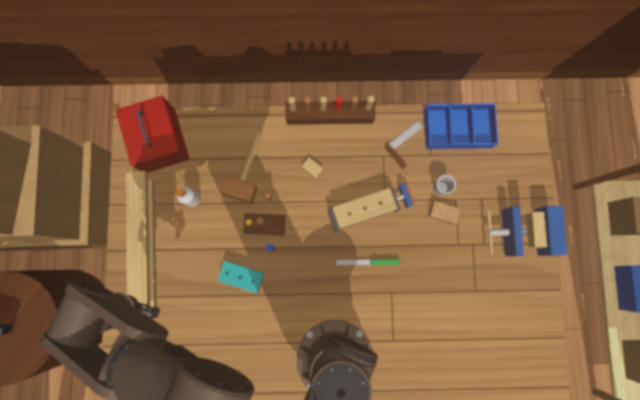

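View pics/wrist0.png

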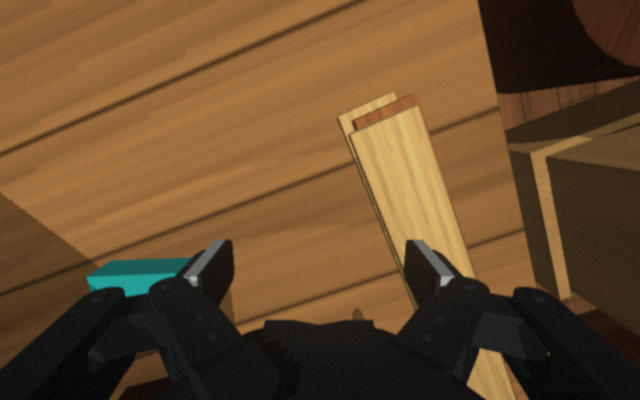

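```bash
cat > h.py <<'E'
import numpy as np, cv2
from workcell import vision, status
def proj(n,P,ci=None):
    c=ci or vision.camera_info(n); K=np.array([[c['fx'],0,c['cx']],[0,c['fy'],c['cy']],[0,0,1]])
    return cv2.projectPoints(np.array(P,float).reshape(-1,3),c['rvec'],c['tvec'],K,None)[0].reshape(-1,2)
def ray(c,uv):
    R=cv2.Rodrigues(c['rvec'])[0]; o=-R.T@np.array(c['tvec'])
    d=R.T@np.array([(uv[0]-c['cx'])/c['fx'],(uv[1]-c['cy'])/c['fy'],1]); return o,d
def atz(c,uv,z):
    if isinstance(c,str): c=vision.camera_info(c)
    o,d=ray(c,uv); return o+d*(z-o[2])/d[2]
def tri(l):
    A=np.zeros((3,3));b=np.zeros(3)
    for n,uv in l:
        o,d=ray(vision.camera_info(n) if isinstance(n,str) else n,uv); d/=np.linalg.norm(d); M=np.eye(3)-np.outer(d,d); A+=M;b+=M@o
    return np.linalg.solve(A,b)
def crop(img,x0,y0,x1,y1,s,name):
    cv2.imwrite('pics/'+name,cv2.resize(img[y0:y1,x0:x1],None,fx=s,fy=s,interpolation=cv2.INTER_CUBIC))
E
python3 - <<'E'
import cv2
from h import crop
s=cv2.imread('pics/side0.png');t=cv2.imread('pics/top0.png')
crop(s,240,140,370,300,5*3/4,'s1.png'); s and 0 if False else None
crop(t,215,170,415,290,4,'t1.png')
E
```

```text
(no output)
```

View pics/s1.png

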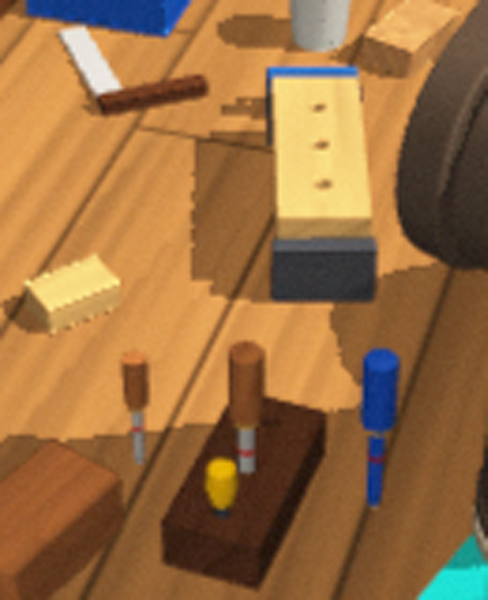

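View pics/t1.png

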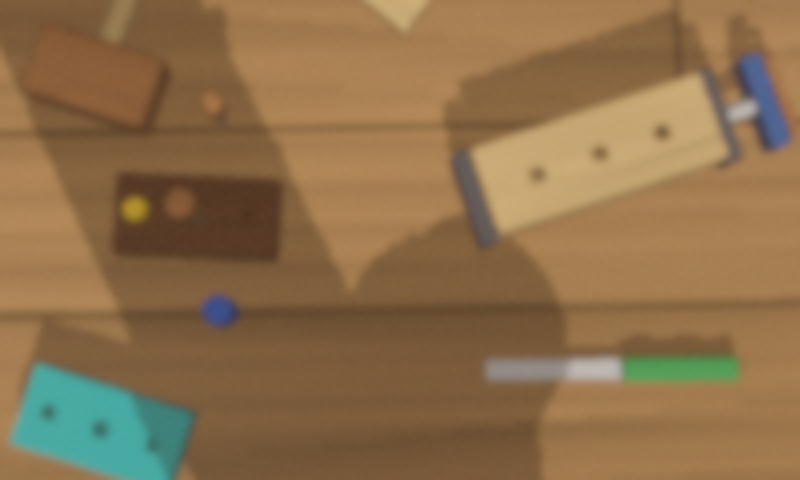

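```bash
python3 - <<'E'
from h import *
for n in((537,174),(600,153),(662,132)):
    print('hole top',atz('top',(215+n[0]/4,170+n[1]/4),80))
for n in((319,107),(320,144),(322,184)):
    print('hole side',atz('side',(240+n[0]/3.75,140+n[1]/3.75),80))
u=(215+180/4,170+203/4)
print('rod top@157',atz('top',u,157),'side centre@126',atz('side',(305.6,243.2),126),'tri',tri([('top',u),('side',(305.9,233.8))]))
print('stand corners',[atz('top',(215+a/4,170+b/4),45)[:2].round(1) for a,b in((118,173),(280,181),(276,262),(113,252))])
print('awl',atz('top',(215+134/4,170+209/4),92))
print('blue',atz('top',(215+219/4,170+311/4),145),'small',atz('top',(215+213/4,170+104/4),110))
E
```

```text
hole top [523.28226851 -61.46800821  80.        ]
hole top [ 541.49429925 -119.10404269   80.        ]
hole top [ 559.7875404  -176.04083268   80.        ]
hole side [ 558.9857329  -173.35190913   80.        ]
hole side [ 542.11068663 -115.95187488   80.        ]
hole side [524.16176824 -57.73229282  80.        ]
rod top@157 [494.54443762 251.04045516 157.        ] side centre@126 [494.48044838 257.53196581 126.        ] tri [495.11437026 251.47487203 154.20121467]
stand corners [array([534.6, 323.3]), array([524.7, 173.6]), array([449.9, 177.8]), array([461.6, 327.4])]
awl [496.3883019  300.80538751  92.        ]
blue [402.22469739 219.15945155 145.        ] small [587.41487837 228.00856808 110.        ]
```

```bash
python3 - <<'E'
from h import *
c=vision.camera_info('wrist'); R=cv2.Rodrigues(c['rvec'])[0]; p=-R.T@c['tvec']
s=status.observe()
from scipy.spatial.transform import Rotation as Ro
T=Ro.from_euler('xyz',s['tool_rot'],degrees=True).as_matrix()
print('cam in tool',T.T@(p-s['ee_pos']),'axes',T.T@R.T)
d=Ro.from_rotvec([0,0,90-s['tool_rot'][2]],degrees=True)
print(90-s['tool_rot'][2], np.array([494,252,231])-s['ee_pos'])
E
time true
python3 -m inch '[{"slide":[0.03,-0.045,0.02],"dr":[0,0,-9]},{"slide":[0.06,-0.09,0.03],"dr":[0,0,-18]},{"slide":[0.09,-0.13,0.03],"dr":[0,0,-27]},{"slide":[0.12,-0.17,0.03],"dr":[0,0,-36]},{"slide":[0.15,-0.21,0.03],"dr":[0,0,-45]},{"slide":[0.18,-0.25,0.03],"dr":[0,0,-54]},{"slide":[0.21,-0.29,0.03],"dr":[0,0,-63]},{"slide":[0.24,-0.33,0.03],"dr":[0,0,-69.215]},{"slide":[0.264,-0.356,0.03],"dr":[0,0,-69.215]},{"slide":[0.264,-0.356,0.03],"dr":[0,0,-69.215]},{"slide":[0.264,-0.356,0.03],"dr":[0,0,-69.215]}]'
python3 - <<'E'
from h import *
print(status.observe()['ee_pos'],status.observe()['tool_rot'])
cv2.imwrite('pics/w1.png',vision.capture('wrist'))
print(proj('wrist',[[494,252,157]]))
E
```

```text
cam in tool [ 6.56503213e+01  3.79335962e-02 -1.42510843e+02] axes [[-5.07733757e-04 -9.65904350e-01 -2.58898686e-01]
 [ 9.99999800e-01 -3.92603863e-04 -4.96394472e-04]
 [ 3.77824956e-04 -2.58898886e-01  9.65904356e-01]]
-69.21506627924069 [ 2.63471020e+02 -3.55409193e+02  1.97117545e-01]
[230.52898023 607.40919311 230.80288245] [-1.79945880e+02 -2.54913524e-03  1.59215066e+02]
[[108.70075186 520.09823925]]
real	0m0.000s
user	0m0.000s
sys	0m0.000s
validation failed for argument at $[0]...
```

View pics/w1.png

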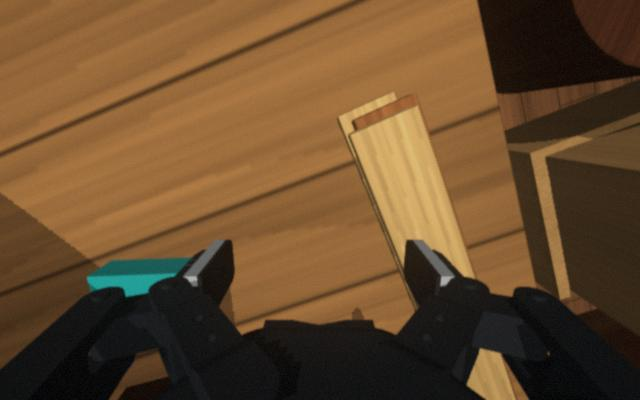

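```bash
python3 -m inch '[{"slide":[0.03,-0.045,0.02],"dr":[0,0,-9],"claw":0.085},{"slide":[0.06,-0.09,0.03],"dr":[0,0,-18],"claw":0.085},{"slide":[0.09,-0.13,0.03],"dr":[0,0,-27],"claw":0.085},{"slide":[0.12,-0.17,0.03],"dr":[0,0,-36],"claw":0.085},{"slide":[0.15,-0.21,0.03],"dr":[0,0,-45],"claw":0.085},{"slide":[0.18,-0.25,0.03],"dr":[0,0,-54],"claw":0.085},{"slide":[0.21,-0.29,0.03],"dr":[0,0,-63],"claw":0.085},{"slide":[0.24,-0.33,0.03],"dr":[0,0,-69.215],"claw":0.085},{"slide":[0.264,-0.356,0.03],"dr":[0,0,-69.215],"claw":0.085},{"slide":[0.264,-0.356,0.03],"dr":[0,0,-69.215],"claw":0.085},{"slide":[0.264,-0.356,0.03],"dr":[0,0,-69.215],"claw":0.085}]'
python3 - <<'E'
from h import *
print(status.observe()['ee_pos'],status.observe()['tool_rot'])
cv2.imwrite('pics/w1.png',vision.capture('wrist'))
print(proj('wrist',[[494,252,157]]))
E
```

```text
time_s: 1.58
ee_pos: [494.3, 251.8, 261.2]
tool_rot: [-180.0, -0.0, 90.0]
contact_force: [0.1, -0.2, 0.3]
gripper_width: 0.995
[494.34675504 251.76830091 261.1500748 ] [-1.79972843e+02 -1.33122482e-03  8.99745741e+01]
[[318.84619443 196.40530526]]
```

View pics/w1.png

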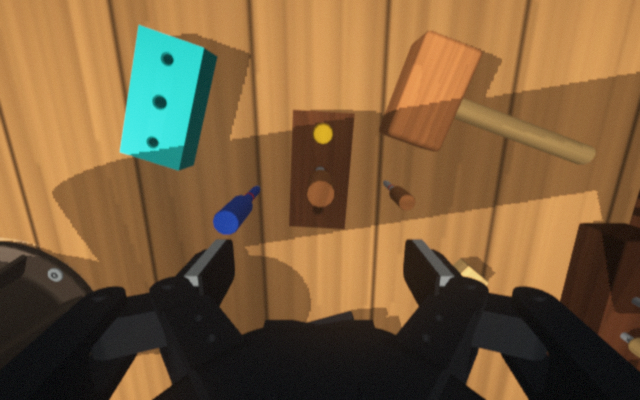

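```bash
python3 - <<'E'
from h import *
crop(cv2.imread('pics/w1.png'),280,100,370,240,4,'w1c.png')
E
```

```text
(no output)
```

View pics/w1c.png

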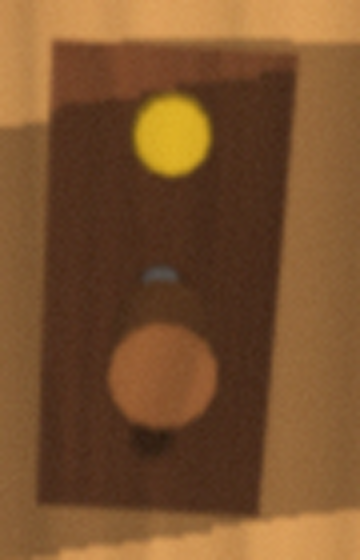

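```bash
python3 - <<'E'
from h import *
for z in(150,157): print(atz('wrist',(320.5,194),z))
E
```

```text
[495.5337654  252.43721256 150.        ]
[495.48293887 254.23144632 157.        ]
```

```bash
python3 -m inch '[{"slide":[0.001,0.0015,-0.04],"dr":[0,0,0],"claw":0.085},{"slide":[0.001,0.0015,-0.08],"dr":[0,0,0],"claw":0.085},{"slide":[0.001,0.0015,-0.12],"dr":[0,0,0],"claw":0.085},{"slide":[0.001,0.0015,-0.154],"dr":[0,0,0],"claw":0.085},{"slide":[0.001,0.0015,-0.154],"dr":[0,0,0],"claw":0.085},{"slide":[0.001,0.0015,-0.154],"dr":[0,0,0],"claw":0.022},{"slide":[0.001,0.0015,-0.154],"dr":[0,0,0],"claw":0.022},{"slide":[0.001,0.0015,-0.154],"dr":[0,0,0],"claw":0.022},{"slide":[0.001,0.0015,-0.154],"dr":[0,0,0],"claw":0.022},{"slide":[0.001,0.0015,-0.154],"dr":[0,0,0],"claw":0.022},{"slide":[0.001,0.0015,-0.154],"dr":[0,0,0],"claw":0.022},{"slide":[0.001,0.0015,-0.154],"dr":[0,0,0],"claw":0.022}]'
python3 - <<'E'
from h import *
cv2.imwrite('pics/w2.png',vision.capture('wrist'))
E
```

```text
time_s: 3.12
ee_pos: [496.2, 253.4, 108.3]
tool_rot: [179.9, -0.0, 90.0]
contact_force: [-2.1, 0.8, 9.9]
gripper_width: 0.294
```

View pics/w2.png

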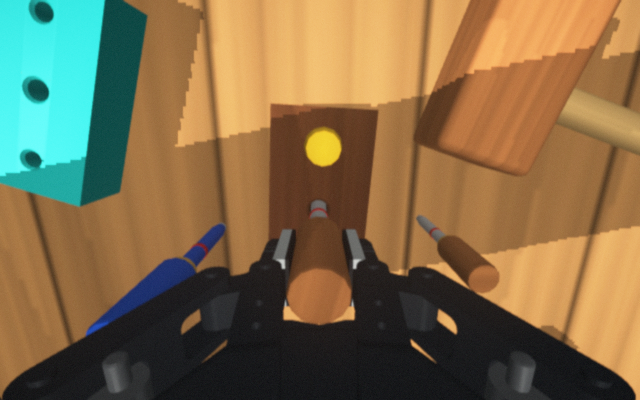

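```bash
python3 -m inch '[{"slide":[0,0,0.015],"dr":[0,0,0],"claw":0.022},{"slide":[0,0,0.04],"dr":[0,0,0],"claw":0.022},{"slide":[0,0,0.075],"dr":[0,0,0],"claw":0.022},{"slide":[0,0,0.115],"dr":[0,0,0],"claw":0.022},{"slide":[0,0,0.13],"dr":[0,0,0],"claw":0.022},{"slide":[0,0,0.13],"dr":[0,0,0],"claw":0.022},{"slide":[0,0,0.13],"dr":[0,0,0],"claw":0.022}]'
python3 - <<'E'
from h import *
w=vision.capture('wrist');s=vision.capture('side');e=status.observe()
print(e['ee_pos'],e['contact_force'])
cv2.imwrite('pics/w3.png',w);cv2.imwrite('pics/s3.png',s)
p=proj('side',[e['ee_pos']])[0];print(p)
x,y=p.astype(int)
crop(s,x-60,y-50,x+60,y+70,5,'s3c.png')
print(x-60,y-50)
E
```

```text
time_s: 4.05
ee_pos: [495.0, 252.8, 236.2]
tool_rot: [-179.9, 0.0, 90.0]
contact_force: [-0.8, 0.6, -1.4]
gripper_width: 0.289
[495.02009492 252.88288618 236.00110885] [ 0.00622517  0.20765276 -0.36851727]
[305.76034668 210.0530987 ]
245 160
```

View pics/w3.png

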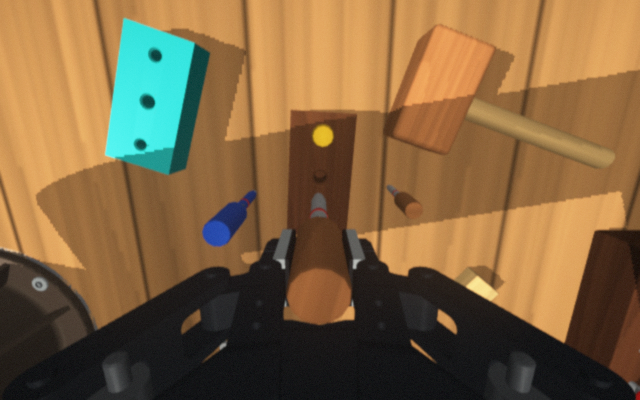

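View pics/s3c.png

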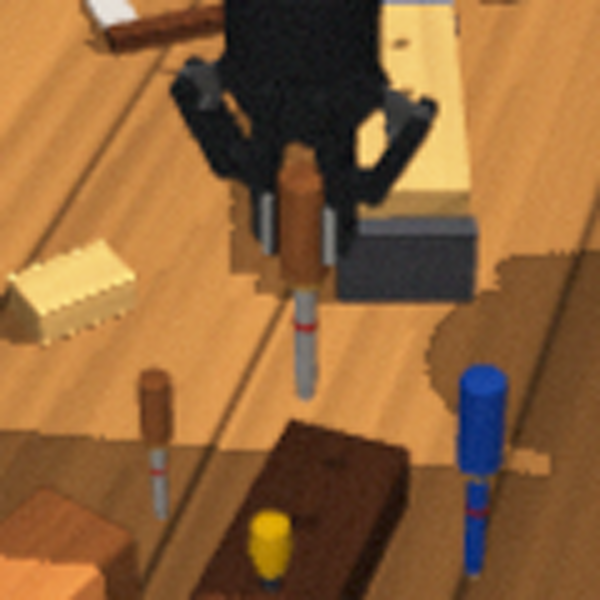

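```bash
python3 - <<'E'
from h import *
crop(cv2.imread('pics/w3.png'),270,160,370,330,3.5,'w3c.png')
for y in(252,254,256,258):
  print(y,proj('wrist',[[495,y,138],[495,y,188]]).round(1).tolist(),proj('side',[[495,y,138],[495,y,188]]).round(1).tolist())
E
```

```text
252 [[319.2, 199.0], [319.2, 217.7]] [[306.0, 238.5], [305.9, 224.2]]
254 [[319.2, 196.8], [319.2, 215.1]] [[305.8, 239.0], [305.7, 224.7]]
256 [[319.2, 194.6], [319.2, 212.4]] [[305.6, 239.5], [305.5, 225.2]]
258 [[319.2, 192.3], [319.2, 209.7]] [[305.3, 239.9], [305.3, 225.7]]
```

View pics/w3c.png

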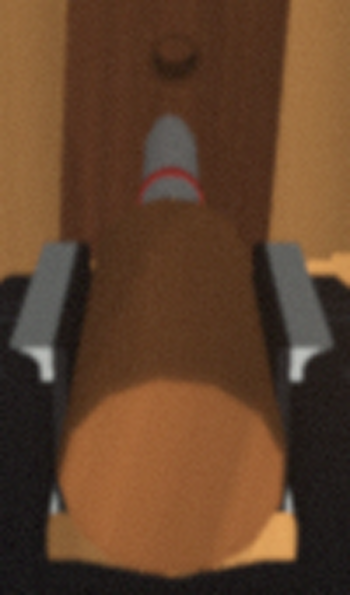

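```bash
python3 - <<'E'
from h import *
def circ(x,y,z,r): 
    t=np.linspace(0,2*np.pi,60); return np.c_[x+r*np.cos(t),y+r*np.sin(t),0*t+z]
for y in(252,253,254,255,256):
    a=proj('wrist',circ(495,y,138,4.5)); b=proj('wrist',circ(495,y,285,13)); c=proj('wrist',circ(495,y,188,6)); 
    print(y,'tip',a.min(0),a[:,0].mean(),'top',b.min(0),b.max(0),'ring lower edge front v',c.min(0)[1], proj('wrist',circ(495,y,192,6)).min(0)[1])
    print('side tip bottom', proj('side',circ(495,y,138,4.5)).max(0))
E
```

```text
252 tip [314.06881596 193.99825606] 319.2714812460471 top [285.12875792 271.50174648] [353.85206181 331.28487207] ring lower edge front v 209.66184822579316 211.41743536521452
side tip bottom [307.69443482 239.63121876]
253 tip [314.06353197 192.88924656] 319.2716191639062 top [285.04626322 269.04633338] [353.93614876 329.11967699] ring lower edge front v 208.30238055006225 210.03342860479623
side tip bottom [307.58396997 239.8724381 ]
254 tip [314.05823696 191.77791279] 319.27175736960925 top [284.96336736 266.57860937] [354.02064407 326.94429015] ring lower edge front v 206.9393669203269 208.6457404356646
side tip bottom [307.47337263 240.11394755]
255 tip [314.05293089 190.66424745] 319.2718958640583 top [284.8800674  264.09848162] [354.10555073 324.75863941] ring lower edge front v 205.57279344488921 207.25435614963382
side tip bottom [307.36264258 240.35574763]
256 tip [314.04761372 189.54824318] 319.27203464815926 top [284.79636038 261.60585639] [354.19087175 322.56265196] ring lower edge front v 204.20264615939303 205.8592609600628
side tip bottom [307.25177956 240.59783887]
```

```bash
python3 -m inch '[{"slide":[0.002,-0.025,0],"dr":[0,0,0],"claw":0.022},{"slide":[0.006,-0.07,0],"dr":[0,0,0],"claw":0.022},{"slide":[0.011,-0.12,0],"dr":[0,0,0],"claw":0.022},{"slide":[0.016,-0.17,0],"dr":[0,0,0],"claw":0.022},{"slide":[0.020,-0.22,0],"dr":[0,0,0],"claw":0.022},{"slide":[0.025,-0.27,0],"dr":[0,0,0],"claw":0.022},{"slide":[0.028,-0.3,-0.01],"dr":[0,0,0],"claw":0.022},{"slide":[0.0287,-0.3125,-0.02],"dr":[0,0,0],"claw":0.022},{"slide":[0.0287,-0.3125,-0.02],"dr":[0,0,0],"claw":0.022},{"slide":[0.0287,-0.3125,-0.02],"dr":[0,0,0],"claw":0.022}]'
python3 - <<'E'
from h import *
ci=vision.camera_info('wrist')
w=vision.capture('wrist');s=vision.capture('side');t=vision.capture('top');e=status.observe()
print(e['ee_pos'],e['contact_force'])
cv2.imwrite('pics/w4.png',w);cv2.imwrite('pics/s4.png',s);cv2.imwrite('pics/t4.png',t)
crop(w,240,60,400,220,4.5,'w4c.png') if 0 else crop(w,250,80,390,225,4,'w4c.png')
E
```

```text
time_s: 5.4
ee_pos: [524.2, -58.4, 217.2]
tool_rot: [-180.0, -0.0, 90.0]
contact_force: [-0.2, -0.5, -1.0]
gripper_width: 0.291
[524.50197814 -58.39309241 217.60644688] [-0.36251028 -0.15915774 -1.43819092]
```

View pics/w4.png

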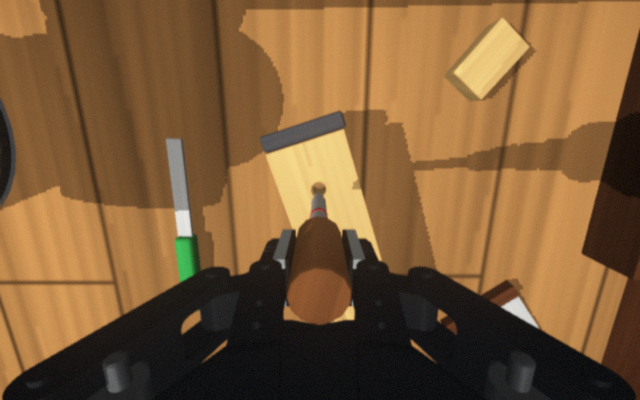

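View pics/w4c.png

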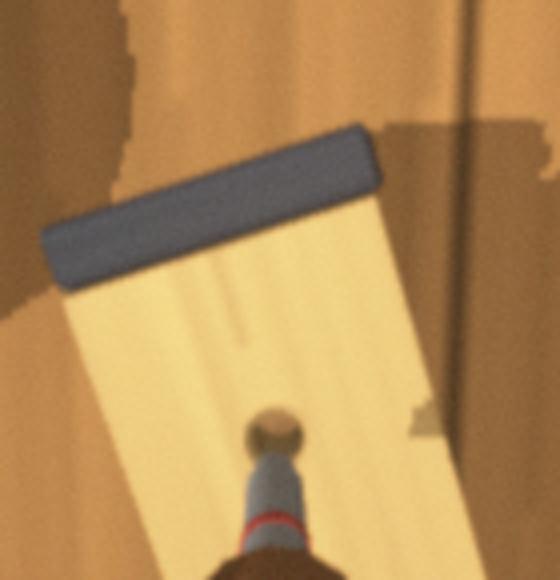

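View pics/s4.png

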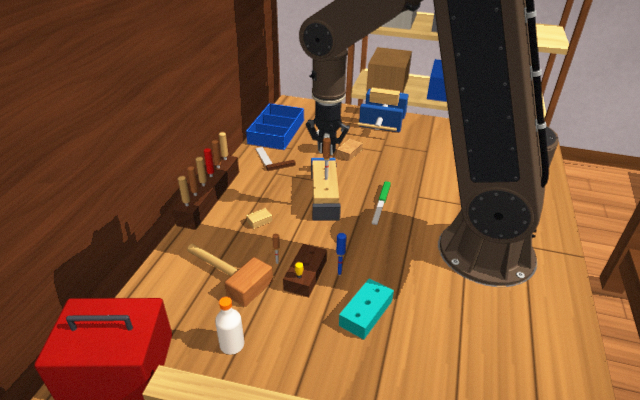

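```bash
python3 - <<'E'
from h import *
# nominal now: tcp measured
for uv in((318.5,189),(318.5,188.5)): print(atz('wrist',uv,80))
e=status.observe(); print(e['ee_pos'])
x,y,z=e['ee_pos']
t=np.linspace(0,6.28,60)
for r,dz in((4.5,98),(6,48)): print(proj('wrist',np.c_[x+r*np.cos(t),y+r*np.sin(t),0*t+z-dz]).min(0))
w=cv2.imread('pics/w4.png')
crop(w,298,170,338,230,12,'w4d.png')
E
```

```text
[524.19793695 -59.6013534   80.        ]
[524.19758487 -59.08094854  80.        ]
[524.50197814 -58.39309241 217.60644688]
[313.76761207 193.12886353]
[310.57541257 208.53088133]
```

View pics/w4d.png

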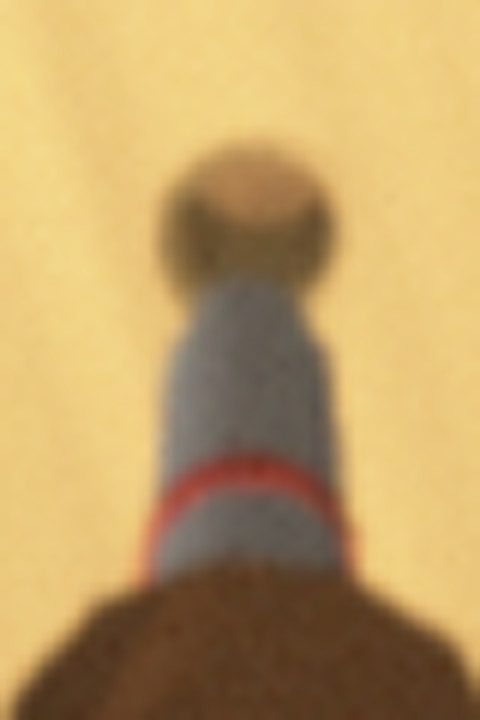

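```bash
python3 -m inch '[{"slide":[0,-0.001,-0.01],"dr":[0,0,0],"claw":0.022},{"slide":[0,-0.001,-0.022],"dr":[0,0,0],"claw":0.022},{"slide":[0,-0.001,-0.032],"dr":[0,0,0],"claw":0.022},{"slide":[0,-0.001,-0.036],"dr":[0,0,0],"claw":0.022},{"slide":[0,-0.001,-0.036],"dr":[0,0,0],"claw":0.022},{"slide":[0,-0.001,-0.036],"dr":[0,0,0],"claw":0.022}]'
python3 - <<'E'
from h import *
w=vision.capture('wrist');s=vision.capture('side')
cv2.imwrite('pics/w5.png',w);cv2.imwrite('pics/s5.png',s)
a=cv2.resize(w[150:230,288:348],None,fx=7,fy=7,interpolation=2);b=cv2.resize(s[130:210,300:350],None,fx=7,fy=7,interpolation=2)
cv2.imwrite('pics/c5.png',np.hstack([a,b]))
print(status.observe()['ee_pos'])
E
```

```text
time_s: 6.3
ee_pos: [524.6, -60.4, 181.5]
tool_rot: [180.0, 0.0, 90.0]
contact_force: [-0.2, 0.3, -1.0]
gripper_width: 0.292
[524.57126864 -60.35722942 181.60951129]
```

View pics/c5.png

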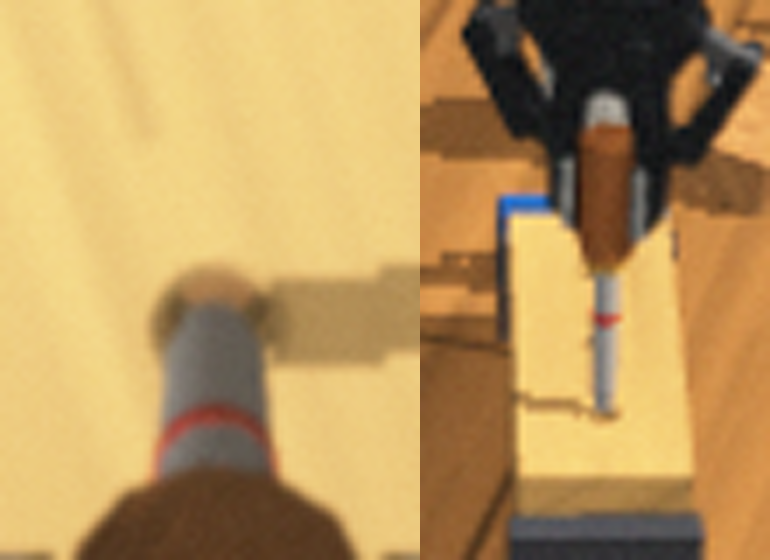

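```bash
python3 - <<'E'
from h import *
t=np.linspace(0,6.28,60)
x,y,z=status.observe()['ee_pos']; print(x,y,z)
for yy in(-61,-60,-59,-58): 
  c=np.c_[524.2+7.35*np.cos(t),yy+7.35*np.sin(t),0*t+80];q=proj('wrist',c);print(yy,q.min(0),q.max(0))
for yy in(-61,-60,-59):
  q=proj('wrist',np.c_[x+4.5*np.cos(t),yy+4.5*np.sin(t),0*t+z-98]);print('tip',yy,q.min(0),q.max(0))
E
```

```text
524.5712686441458 -60.3572294169661 181.60951128669785
-61 [310.19216646 189.67263556] [326.68976725 205.60174356]
-60 [310.18298222 188.57105401] [326.69748838 204.53281874]
-59 [310.17377913 187.46719588] [326.70522534 203.46171787]
-58 [310.16455713 186.36105412] [326.71297819 202.3884343 ]
tip -61 [313.74579999 193.80715775] [323.98664037 203.68564161]
tip -60 [313.74018141 192.69768014] [323.99166163 202.59669898]
tip -59 [313.73455113 191.58588418] [323.99669334 201.50550211]
```

```bash
python3 -m inch '[{"slide":[-0.0004,0.001,0],"dr":[0,0,0],"claw":0.022},{"slide":[-0.0004,0.001,-0.002],"dr":[0,0,0],"claw":0.022},{"slide":[-0.0004,0.001,-0.004],"dr":[0,0,0],"claw":0.022},{"slide":[-0.0004,0.001,-0.005],"dr":[0,0,0],"claw":0.022},{"slide":[-0.0004,0.001,-0.006],"dr":[0,0,0],"claw":0.022},{"slide":[-0.0004,0.001,-0.007],"dr":[0,0,0],"claw":0.022},{"slide":[-0.0004,0.001,-0.008],"dr":[0,0,0],"claw":0.022}]'
python3 - <<'E'
from h import *
w=vision.capture('wrist');s=vision.capture('side')
cv2.imwrite('pics/w6.png',w);cv2.imwrite('pics/s6.png',s)
a=cv2.resize(w[150:230,288:348],None,fx=7,fy=7,interpolation=2);b=cv2.resize(s[130:210,300:350],None,fx=7,fy=7,interpolation=2)
cv2.imwrite('pics/c6.png',np.hstack([a,b]))
e=status.observe();print(e['ee_pos'],e['contact_force'])
E
```

```text
time_s: 7.28
ee_pos: [524.0, -59.3, 173.2]
tool_rot: [180.0, 0.0, 90.0]
contact_force: [0.6, -0.4, -1.3]
gripper_width: 0.286
[523.88302793 -59.30485084 173.17081291] [ 0.50613787 -0.62921129 -1.31255986]
```

View pics/c6.png

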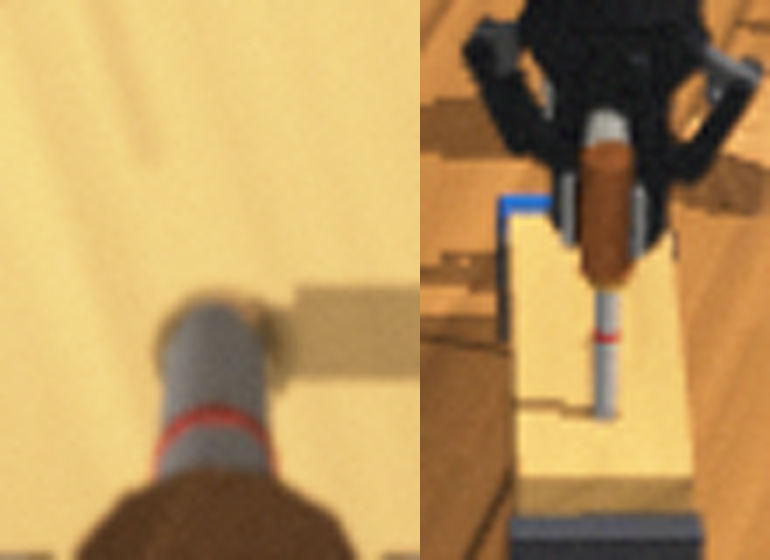

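```bash
python3 -m inch '[{"slide":[0.0006,-0.0006,0],"dr":[0,0,0],"claw":0.022},{"slide":[0.0006,-0.0006,-0.001],"dr":[0,0,0],"claw":0.022},{"slide":[0.0006,-0.0006,-0.002],"dr":[0,0,0],"claw":0.022},{"slide":[0.0006,-0.0006,-0.003],"dr":[0,0,0],"claw":0.022},{"slide":[0.0006,-0.0006,-0.004],"dr":[0,0,0],"claw":0.022},{"slide":[0.0006,-0.0006,-0.005],"dr":[0,0,0],"claw":0.022},{"slide":[0.0006,-0.0006,-0.006],"dr":[0,0,0],"claw":0.022}]'
```

```text
time_s: 8.25
ee_pos: [524.5, -59.9, 167.2]
tool_rot: [-180.0, -0.0, 90.0]
contact_force: [0.1, -0.2, -0.6]
gripper_width: 0.288
```

```bash
python3 -m inch '[{"slide":[0,0,-0.001],"dr":[0,0,0],"claw":0.022},{"slide":[0,0,-0.002],"dr":[0,0,0],"claw":0.022},{"slide":[0,0,-0.003],"dr":[0,0,0],"claw":0.022},{"slide":[0,0,-0.004],"dr":[0,0,0],"claw":0.022}]'
python3 -m inch '[{"slide":[0,0,-0.001],"dr":[0,0,0],"claw":0.022},{"slide":[0,0,-0.002],"dr":[0,0,0],"claw":0.022},{"slide":[0,0,-0.003],"dr":[0,0,0],"claw":0.022}]'
```

```text
time_s: 8.75
ee_pos: [524.6, -59.9, 163.3]
tool_rot: [180.0, 0.0, 90.0]
contact_force: [0.8, 0.5, -0.3]
gripper_width: 0.29
time_s: 9.12
ee_pos: [524.7, -59.9, 160.3]
tool_rot: [180.0, 0.0, 90.0]
contact_force: [1.8, 0.2, -0.0]
gripper_width: 0.286
```

```bash
python3 -m inch '[{"slide":[0,0,-0.001],"dr":[0,0,0],"claw":0.022},{"slide":[0,0,-0.002],"dr":[0,0,0],"claw":0.022},{"slide":[0,0,-0.003],"dr":[0,0,0],"claw":0.022}]'
python3 - <<'E'
from h import *
w=vision.capture('wrist');s=vision.capture('side')
a=cv2.resize(w[150:230,288:348],None,fx=7,fy=7,interpolation=2);b=cv2.resize(s[130:210,300:350],None,fx=7,fy=7,interpolation=2)
cv2.imwrite('pics/c7.png',np.hstack([a,b]))
e=status.observe();print(e['ee_pos'],e['contact_force'])
E
```

```text
time_s: 9.5
ee_pos: [524.8, -59.9, 157.4]
tool_rot: [180.0, 0.0, 90.0]
contact_force: [1.8, 1.5, 4.0]
gripper_width: 0.288
[524.6375343  -59.8956345  157.19260582] [ 2.24364725  0.45643633 -1.70361253]
```

View pics/c7.png

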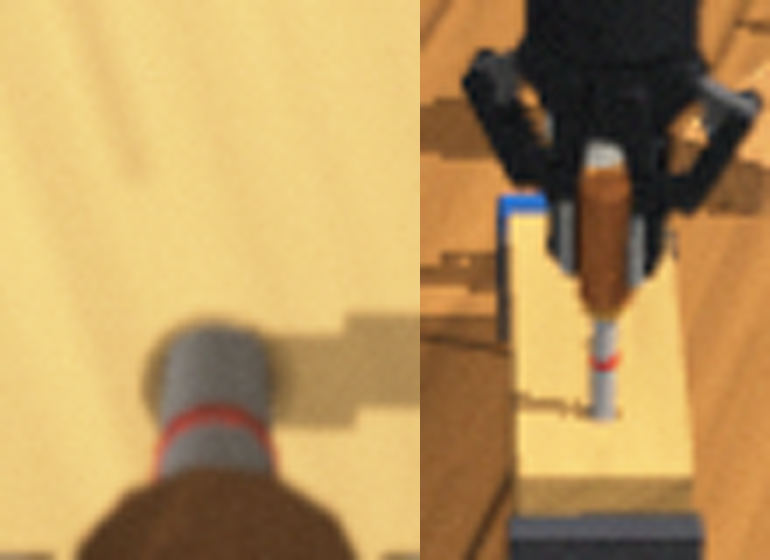

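```bash
python3 -m inch '[{"slide":[0.0004,0,-0.001],"dr":[0,0,0],"claw":0.022},{"slide":[0.0004,0,-0.002],"dr":[0,0,0],"claw":0.022},{"slide":[0.0004,0,-0.003],"dr":[0,0,0],"claw":0.022},{"slide":[0.0004,0,-0.004],"dr":[0,0,0],"claw":0.022}]'
python3 -m inch '[{"slide":[0,0,-0.001],"dr":[0,0,0],"claw":0.022},{"slide":[0,0,-0.002],"dr":[0,0,0],"claw":0.022},{"slide":[0,0,-0.003],"dr":[0,0,0],"claw":0.022}]'
```

```text
time_s: 10.1
ee_pos: [524.8, -59.9, 153.2]
tool_rot: [-180.0, -0.0, 90.0]
contact_force: [0.4, 1.1, 1.9]
gripper_width: 0.291
time_s: 10.48
ee_pos: [524.9, -59.9, 150.2]
tool_rot: [-180.0, 0.0, 90.0]
contact_force: [-0.3, 0.3, 4.8]
gripper_width: 0.285
```

```bash
python3 -m inch '[{"slide":[0,0,-0.001],"dr":[0,0,0],"claw":0.022},{"slide":[0,0,-0.002],"dr":[0,0,0],"claw":0.022}]'
```

```text
time_s: 10.72
ee_pos: [524.9, -59.9, 148.2]
tool_rot: [-180.0, -0.0, 90.0]
contact_force: [-0.3, 0.7, 3.8]
gripper_width: 0.283
```

```bash
python3 -m inch '[{"slide":[0,0,-0.001],"dr":[0,0,0],"claw":0.022},{"slide":[0,0,-0.0015],"dr":[0,0,0],"claw":0.022}]'
python3 -m inch '[{"slide":[0,0,-0.001],"dr":[0,0,0],"claw":0.022}]'
```

```text
time_s: 10.98
ee_pos: [524.9, -59.9, 146.7]
tool_rot: [-180.0, -0.0, 90.0]
contact_force: [-0.8, -0.2, 5.2]
gripper_width: 0.29
time_s: 11.1
ee_pos: [525.0, -59.9, 145.8]
tool_rot: [180.0, 0.0, 90.0]
contact_force: [0.3, 0.1, 4.5]
gripper_width: 0.288
```

```bash
python3 -m inch '[{"slide":[0,0,-0.001],"dr":[0,0,0],"claw":0.022}]'
```

```text
time_s: 11.22
ee_pos: [524.9, -59.9, 144.7]
tool_rot: [-180.0, 0.0, 90.0]
contact_force: [0.4, 0.8, 0.7]
gripper_width: 0.288
```

```bash
python3 -m inch '[{"slide":[0,0,-0.0008],"dr":[0,0,0],"claw":0.022}]'
```

```text
time_s: 11.35
ee_pos: [524.9, -59.9, 143.9]
tool_rot: [-180.0, -0.0, 90.0]
contact_force: [0.1, -0.3, -0.1]
gripper_width: 0.292
```

```bash
python3 -m inch '[{"slide":[0,0,-0.001],"dr":[0,0,0],"claw":0.022}]'
```

```text
time_s: 11.48
ee_pos: [524.9, -59.9, 142.9]
tool_rot: [-180.0, 0.0, 90.0]
contact_force: [-0.5, -0.8, 4.9]
gripper_width: 0.287
```

```bash
python3 -m inch '[{"slide":[0,0,-0.001],"dr":[0,0,0],"claw":0.022}]'
```

```text
time_s: 11.6
ee_pos: [525.0, -59.9, 142.1]
tool_rot: [180.0, 0.0, 90.0]
contact_force: [-0.8, 1.1, 9.4]
gripper_width: 0.288
```

```bash
python3 -m inch '[{"slide":[0,0,-0.001],"dr":[0,0,0],"claw":0.022}]'
```

```text
time_s: 11.72
ee_pos: [525.2, -60.0, 141.4]
tool_rot: [180.0, 0.0, 90.0]
contact_force: [-2.7, 0.9, 14.1]
gripper_width: 0.289
```

```bash
python3 - <<'E'
from h import *
w=vision.capture('wrist');s=vision.capture('side')
a=cv2.resize(w[150:230,288:348],None,fx=7,fy=7,interpolation=2);b=cv2.resize(s[130:210,300:350],None,fx=7,fy=7,interpolation=2)
cv2.imwrite('pics/c8.png',np.hstack([a,b]))
e=status.observe();print(e['ee_pos'],e['contact_force'])
E
```

```text
[525.13776616 -59.95658325 141.3280526 ] [-1.44344291  1.1303932   9.68545561]
```

View pics/c8.png

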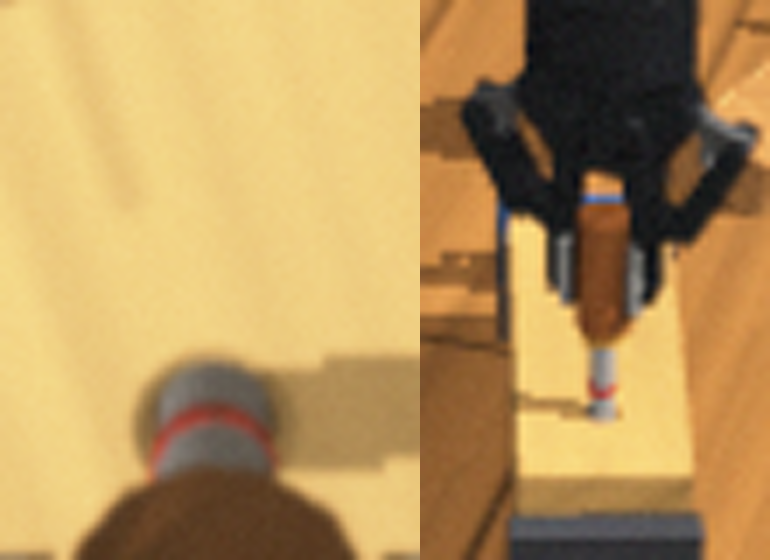

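```bash
python3 -m inch '[{"slide":[0,0,0.004],"dr":[0,0,0],"claw":0.022},{"slide":[0,0,0.012],"dr":[0,0,0],"claw":0.022},{"slide":[0,0,0.022],"dr":[0,0,0],"claw":0.022},{"slide":[0,0,0.035],"dr":[0,0,0],"claw":0.022},{"slide":[0,0,0.048],"dr":[0,0,0],"claw":0.022},{"slide":[0,0,0.055],"dr":[0,0,0],"claw":0.022},{"slide":[0.009,-0.0286,0.055],"dr":[0,0,0],"claw":0.022},{"slide":[0.0178,-0.0572,0.055],"dr":[0,0,0],"claw":0.022},{"slide":[0.0178,-0.0572,0.055],"dr":[0,0,0],"claw":0.022},{"slide":[0.0178,-0.0572,0.055],"dr":[0,0,0],"claw":0.022}]'
python3 - <<'E'
from h import *
w=vision.capture('wrist');s=vision.capture('side')
cv2.imwrite('pics/w9.png',w)
a=cv2.resize(w[150:230,288:348],None,fx=7,fy=7,interpolation=2);b=cv2.resize(s[120:200,300:350],None,fx=7,fy=7,interpolation=2)
cv2.imwrite('pics/c9.png',np.hstack([a,b]))
e=status.observe();print(e['ee_pos'],e['contact_force'])
x,y,z=e['ee_pos'];t=np.linspace(0,6.28,60)
for yy in(y-1,y,y+1): 
  q=proj('wrist',np.c_[x+7.35*np.cos(t),yy+7.35*np.sin(t),0*t+80]);print(yy,q.min(0),q.max(0))
  q=proj('wrist',np.c_[x+4.5*np.cos(t),yy+4.5*np.sin(t),0*t+z-98]);print('tip',yy,q.min(0),q.max(0))
E
```

```text
time_s: 13.08
ee_pos: [542.4, -116.9, 196.0]
tool_rot: [-180.0, -0.0, 90.0]
contact_force: [0.2, -0.1, -0.6]
gripper_width: 0.292
[ 542.42154242 -116.48703676  196.00480419] [ 0.00141771 -0.28033393 -1.03161988]
-117.48703676408115 [311.15711535 186.50220584] [326.78871483 201.64767717]
tip -117.48703676408115 [313.88778921 194.26390738] [324.12467486 204.1353395 ]
-116.48703676408115 [311.14984185 185.45571764] [326.7965996  200.63057292]
tip -116.48703676408115 [313.88284216 193.15523839] [324.13034679 203.0471589 ]
-115.48703676408115 [311.14255423 184.40718367] [326.80449967 199.61150848]
tip -115.48703676408115 [313.87788483 192.04425639] [324.13603049 201.95672913]
```

View pics/c9.png

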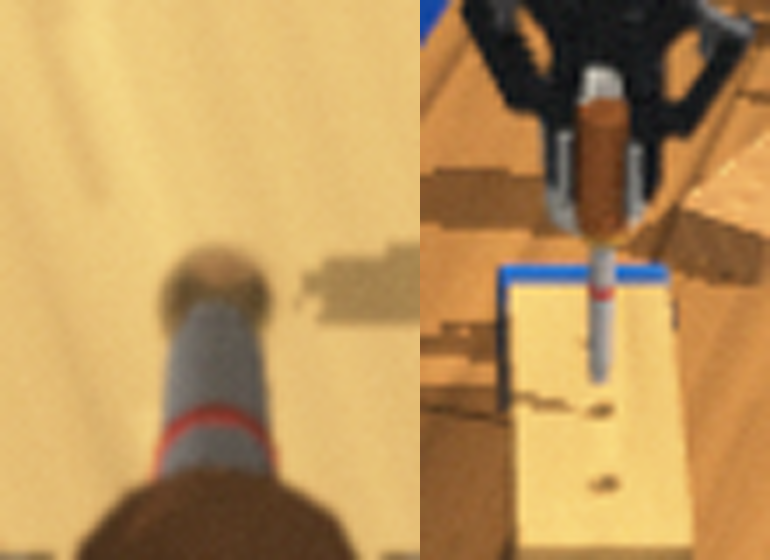

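```bash
python3 -m inch '[{"slide":[0.0003,0.0004,-0.008],"dr":[0,0,0],"claw":0.022},{"slide":[0.0003,0.0004,-0.014],"dr":[0,0,0],"claw":0.022},{"slide":[0.0003,0.0004,-0.016],"dr":[0,0,0],"claw":0.022},{"slide":[0.0003,0.0004,-0.018],"dr":[0,0,0],"claw":0.022},{"slide":[0.0003,0.0004,-0.0195],"dr":[0,0,0],"claw":0.022},{"slide":[0.0003,0.0004,-0.021],"dr":[0,0,0],"claw":0.022},{"slide":[0.0003,0.0004,-0.0225],"dr":[0,0,0],"claw":0.022},{"slide":[0.0003,0.0004,-0.024],"dr":[0,0,0],"claw":0.022}]'
python3 -m inch '[{"slide":[0,0,-0.001],"dr":[0,0,0],"claw":0.022},{"slide":[0,0,-0.002],"dr":[0,0,0],"claw":0.022},{"slide":[0,0,-0.003],"dr":[0,0,0],"claw":0.022},{"slide":[0,0,-0.004],"dr":[0,0,0],"claw":0.022},{"slide":[0,0,-0.005],"dr":[0,0,0],"claw":0.022}]'
```

```text
time_s: 14.18
ee_pos: [543.1, -116.7, 171.9]
tool_rot: [180.0, 0.0, 90.0]
contact_force: [-0.1, -0.6, -2.2]
gripper_width: 0.288
time_s: 14.8
ee_pos: [543.1, -116.7, 166.9]
tool_rot: [-180.0, -0.0, 90.0]
contact_force: [-0.3, -0.5, -1.2]
gripper_width: 0.285
```

```bash
python3 -m inch '[{"slide":[0,0,-0.001],"dr":[0,0,0],"claw":0.022},{"slide":[0,0,-0.002],"dr":[0,0,0],"claw":0.022},{"slide":[0,0,-0.003],"dr":[0,0,0],"claw":0.022},{"slide":[0,0,-0.004],"dr":[0,0,0],"claw":0.022},{"slide":[0,0,-0.005],"dr":[0,0,0],"claw":0.022}]'
python3 - <<'E'
from h import *
w=vision.capture('wrist');s=vision.capture('side')
a=cv2.resize(w[150:230,288:348],None,fx=7,fy=7,interpolation=2);b=cv2.resize(s[120:200,300:350],None,fx=7,fy=7,interpolation=2)
cv2.imwrite('pics/c10.png',np.hstack([a,b]))
e=status.observe();print(e['ee_pos'],e['contact_force'])
E
```

```text
time_s: 15.42
ee_pos: [543.1, -116.7, 161.9]
tool_rot: [180.0, -0.0, 90.0]
contact_force: [0.7, 0.7, -0.4]
gripper_width: 0.288
[ 543.06108678 -116.69926173  161.91858651] [ 0.85123274  0.2088875  -1.65873781]
```

View pics/c10.png

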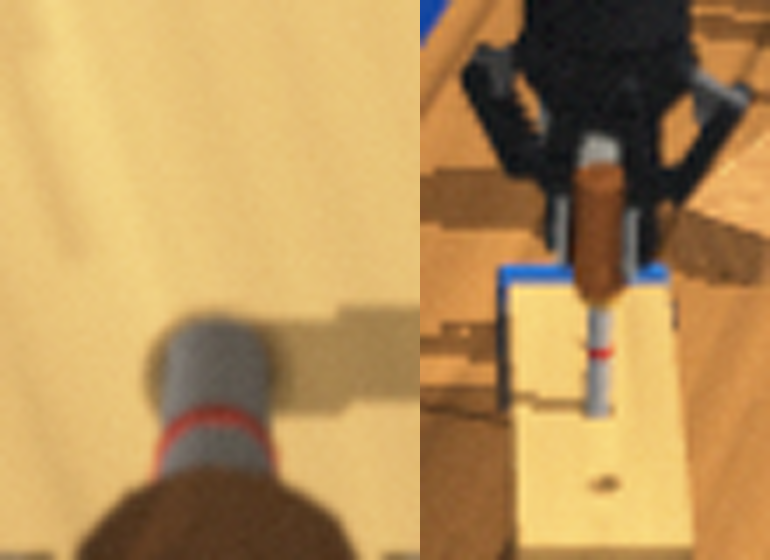

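```bash
python3 -m inch '[{"slide":[0.0003,0,-0.001],"dr":[0,0,0],"claw":0.022},{"slide":[0.0003,0,-0.002],"dr":[0,0,0],"claw":0.022},{"slide":[0.0003,0,-0.003],"dr":[0,0,0],"claw":0.022},{"slide":[0.0003,0,-0.004],"dr":[0,0,0],"claw":0.022},{"slide":[0.0003,0,-0.005],"dr":[0,0,0],"claw":0.022}]'
python3 -m inch '[{"slide":[0,0,-0.001],"dr":[0,0,0],"claw":0.022},{"slide":[0,0,-0.002],"dr":[0,0,0],"claw":0.022},{"slide":[0,0,-0.003],"dr":[0,0,0],"claw":0.022},{"slide":[0,0,-0.004],"dr":[0,0,0],"claw":0.022},{"slide":[0,0,-0.005],"dr":[0,0,0],"claw":0.022},{"slide":[0,0,-0.006],"dr":[0,0,0],"claw":0.022},{"slide":[0,0,-0.007],"dr":[0,0,0],"claw":0.022}]'
```

```text
time_s: 16.15
ee_pos: [543.4, -116.7, 157.1]
tool_rot: [180.0, 0.0, 90.0]
contact_force: [-1.4, 0.5, 3.8]
gripper_width: 0.291
time_s: 17.02
ee_pos: [543.3, -116.7, 149.9]
tool_rot: [-180.0, -0.0, 90.0]
contact_force: [-0.2, 0.3, 5.2]
gripper_width: 0.287
```

```bash
python3 -m inch '[{"slide":[0,0,-0.001],"dr":[0,0,0],"claw":0.022},{"slide":[0,0,-0.0015],"dr":[0,0,0],"claw":0.022}]'
```

```text
time_s: 17.27
ee_pos: [543.3, -116.7, 148.4]
tool_rot: [-180.0, -0.0, 90.0]
contact_force: [-0.5, 0.5, 4.5]
gripper_width: 0.291
```

```bash
python3 -m inch '[{"slide":[0,0,-0.001],"dr":[0,0,0],"claw":0.022}]'
```

```text
time_s: 17.4
ee_pos: [543.4, -116.7, 147.5]
tool_rot: [180.0, 0.0, 90.0]
contact_force: [-0.4, 1.2, 4.4]
gripper_width: 0.284
```

```bash
python3 -m inch '[{"slide":[0,0,-0.001],"dr":[0,0,0],"claw":0.022}]'
```

```text
time_s: 17.52
ee_pos: [543.4, -116.7, 146.4]
tool_rot: [180.0, 0.0, 90.0]
contact_force: [-0.9, 0.4, 2.2]
gripper_width: 0.288
```

```bash
python3 -m inch '[{"slide":[0,0,-0.0008],"dr":[0,0,0],"claw":0.022}]'
```

```text
time_s: 17.65
ee_pos: [543.3, -116.7, 145.6]
tool_rot: [-180.0, 0.0, 90.0]
contact_force: [-0.2, 0.3, 0.8]
gripper_width: 0.287
```

Continuing in single 1 mm steps, reading the force after each.

```bash
python3 -m inch '[{"slide":[0,0,-0.001],"dr":[0,0,0],"claw":0.022}]'
```

```text
time_s: 17.77
ee_pos: [543.3, -116.7, 144.6]
tool_rot: [-180.0, 0.0, 90.0]
contact_force: [-0.9, 0.7, 4.0]
gripper_width: 0.287
```

```bash
python3 -m inch '[{"slide":[0,0,-0.001],"dr":[0,0,0],"claw":0.022}]'
```

```text
time_s: 17.9
ee_pos: [543.4, -116.7, 143.6]
tool_rot: [180.0, 0.0, 90.0]
contact_force: [-0.8, 1.2, 2.4]
gripper_width: 0.291
```

```bash
python3 -m inch '[{"slide":[0,0,-0.0007],"dr":[0,0,0],"claw":0.022}]'
```

```text
time_s: 18.02
ee_pos: [543.3, -116.7, 142.9]
tool_rot: [-180.0, -0.0, 90.0]
contact_force: [-0.3, 1.3, 2.4]
gripper_width: 0.288
```

```bash
python3 -m inch '[{"slide":[0,0,-0.001],"dr":[0,0,0],"claw":0.022}]'
```

```text
time_s: 18.15
ee_pos: [543.4, -116.7, 142.0]
tool_rot: [-180.0, -0.0, 90.0]
contact_force: [-0.6, 0.2, 2.6]
gripper_width: 0.293
```

```bash
python3 -m inch '[{"slide":[0,0,-0.0007],"dr":[0,0,0],"claw":0.022}]'
```

```text
time_s: 18.27
ee_pos: [543.3, -116.7, 141.2]
tool_rot: [-180.0, -0.0, 90.0]
contact_force: [-0.9, -0.5, 2.9]
gripper_width: 0.286
```

```bash
python3 -m inch '[{"slide":[0,0,-0.0007],"dr":[0,0,0],"claw":0.022}]'
```

```text
time_s: 18.4
ee_pos: [543.3, -116.7, 140.5]
tool_rot: [-180.0, -0.0, 90.0]
contact_force: [0.3, 0.9, 1.6]
gripper_width: 0.291
```

```bash
python3 -m inch '[{"slide":[0,0,-0.0008],"dr":[0,0,0],"claw":0.022}]'
```

```text
time_s: 18.52
ee_pos: [543.3, -116.7, 139.8]
tool_rot: [-180.0, 0.0, 90.0]
contact_force: [-0.2, 0.4, 1.2]
gripper_width: 0.289
```

```bash
python3 -m inch '[{"slide":[0,0,-0.0008],"dr":[0,0,0],"claw":0.022}]'
```

```text
time_s: 18.65
ee_pos: [543.4, -116.7, 139.0]
tool_rot: [180.0, 0.0, 90.0]
contact_force: [-0.2, 0.9, 0.4]
gripper_width: 0.288
```

```bash
python3 -m inch '[{"slide":[0,0,-0.0008],"dr":[0,0,0],"claw":0.022}]'
```

```text
time_s: 18.77
ee_pos: [543.4, -116.7, 138.2]
tool_rot: [180.0, 0.0, 90.0]
contact_force: [-1.9, 1.4, 3.8]
gripper_width: 0.292
```

```bash
python3 -m inch '[{"slide":[0,0,-0.0008],"dr":[0,0,0],"claw":0.022}]'
```

```text
time_s: 18.9
ee_pos: [543.5, -116.8, 137.6]
tool_rot: [180.0, 0.0, 90.0]
contact_force: [-1.3, 0.6, 10.8]
gripper_width: 0.289
```

```bash
python3 -m inch '[{"slide":[0,0,-0.0004],"dr":[0,0,0],"claw":0.022}]'
python3 - <<'E'
from h import *
w=vision.capture('wrist');s=vision.capture('side')
a=cv2.resize(w[150:230,288:348],None,fx=7,fy=7,interpolation=2);b=cv2.resize(s[120:200,300:350],None,fx=7,fy=7,interpolation=2)
cv2.imwrite('pics/c11.png',np.hstack([a,b]))
e=status.observe();print(e['ee_pos'],e['contact_force'])
E
```

```text
time_s: 19.02
ee_pos: [543.4, -116.8, 137.3]
tool_rot: [180.0, 0.0, 90.0]
contact_force: [-3.1, 0.9, 12.5]
gripper_width: 0.293
[ 543.45791818 -116.75300364  137.33854461] [-1.55996785  0.02701948  9.74413261]
```

View pics/c11.png

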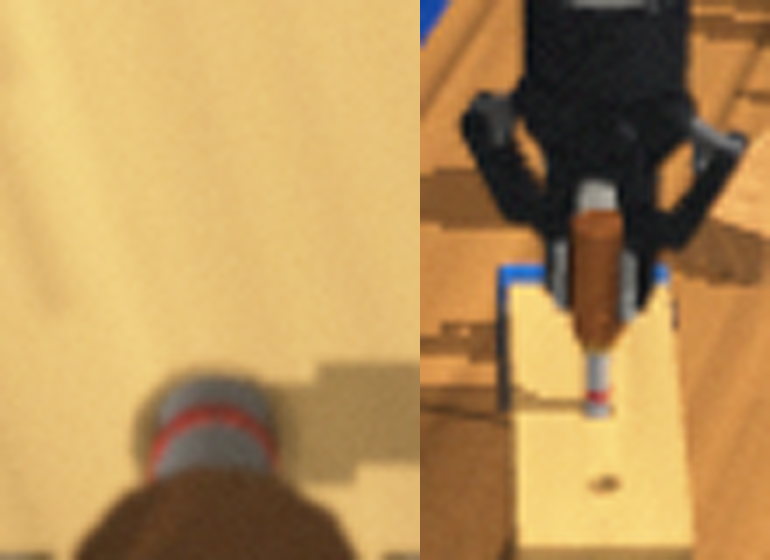

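```bash
python3 -m inch '[{"slide":[0,0,0.004],"dr":[0,0,0],"claw":0.022},{"slide":[0,0,0.012],"dr":[0,0,0],"claw":0.022},{"slide":[0,0,0.022],"dr":[0,0,0],"claw":0.022},{"slide":[0,0,0.035],"dr":[0,0,0],"claw":0.022},{"slide":[0,0,0.05],"dr":[0,0,0],"claw":0.022},{"slide":[0,0,0.059],"dr":[0,0,0],"claw":0.022},{"slide":[0.009,-0.0286,0.059],"dr":[0,0,0],"claw":0.022},{"slide":[0.018,-0.0572,0.059],"dr":[0,0,0],"claw":0.022},{"slide":[0.018,-0.0572,0.059],"dr":[0,0,0],"claw":0.022},{"slide":[0.018,-0.0572,0.059],"dr":[0,0,0],"claw":0.022}]'
python3 - <<'E'
from h import *
w=vision.capture('wrist');s=vision.capture('side')
cv2.imwrite('pics/w12.png',w)
a=cv2.resize(w[150:230,288:348],None,fx=7,fy=7,interpolation=2);b=cv2.resize(s[110:190,300:350],None,fx=7,fy=7,interpolation=2)
cv2.imwrite('pics/c12.png',np.hstack([a,b]))
e=status.observe();print(e['ee_pos'],e['contact_force'])
x,y,z=e['ee_pos'];t=np.linspace(0,6.28,60)
for yy in(y-1,y,y+1): 
  q=proj('wrist',np.c_[x+7.35*np.cos(t),yy+7.35*np.sin(t),0*t+80]);print(yy,q.min(0),q.max(0))
  q=proj('wrist',np.c_[x+4.5*np.cos(t),yy+4.5*np.sin(t),0*t+z-98]);print('tip',yy,q.min(0),q.max(0))
E
```

```text
time_s: 20.38
ee_pos: [561.0, -173.6, 196.1]
tool_rot: [-180.0, -0.0, 90.0]
contact_force: [1.1, 0.3, -1.1]
gripper_width: 0.29
[ 561.0498041  -173.23102952  196.06984318] [ 0.15704824  0.34661371 -1.55775153]
-174.23102951827826 [311.14294703 186.46468519] [326.77058098 201.60693517]
tip -174.23102951827826 [313.87229899 194.23991005] [324.10898736 204.11142   ]
-173.23102951827826 [311.13565337 185.41842473] [326.77843688 200.59004295]
tip -173.23102951827826 [313.86732694 193.13123337] [324.11463317 203.02323009]
-172.23102951827826 [311.12834556 184.3701196 ] [326.78630803 199.57119159]
tip -172.23102951827826 [313.86234457 192.02024386] [324.1202907  201.93279118]
```

View pics/c12.png

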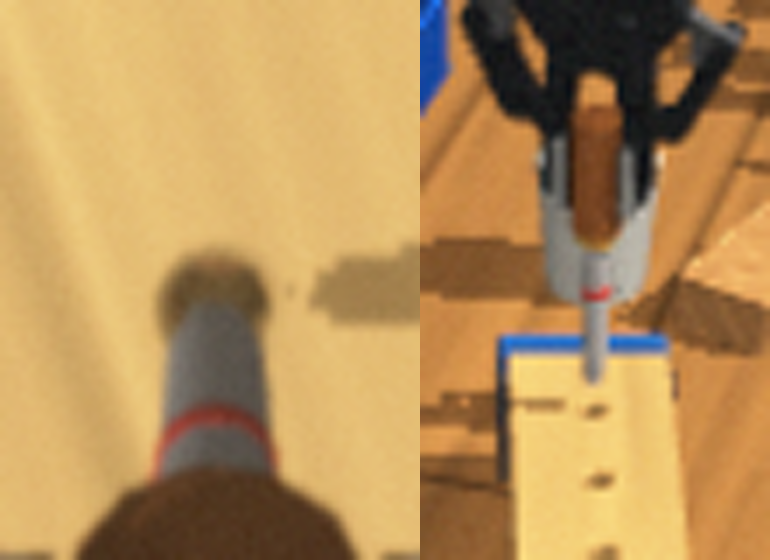

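```bash
python3 -m inch '[{"slide":[0.0002,0,-0.008],"dr":[0,0,0],"claw":0.022},{"slide":[0.0002,0,-0.014],"dr":[0,0,0],"claw":0.022},{"slide":[0.0002,0,-0.016],"dr":[0,0,0],"claw":0.022},{"slide":[0.0002,0,-0.018],"dr":[0,0,0],"claw":0.022},{"slide":[0.0002,0,-0.0195],"dr":[0,0,0],"claw":0.022},{"slide":[0.0002,0,-0.021],"dr":[0,0,0],"claw":0.022},{"slide":[0.0002,0,-0.0225],"dr":[0,0,0],"claw":0.022},{"slide":[0.0002,0,-0.024],"dr":[0,0,0],"claw":0.022}]'
python3 -m inch '[{"slide":[0,0,-0.001],"dr":[0,0,0],"claw":0.022},{"slide":[0,0,-0.002],"dr":[0,0,0],"claw":0.022},{"slide":[0,0,-0.003],"dr":[0,0,0],"claw":0.022},{"slide":[0,0,-0.004],"dr":[0,0,0],"claw":0.022},{"slide":[0,0,-0.005],"dr":[0,0,0],"claw":0.022}]'
```

```text
time_s: 21.48
ee_pos: [561.6, -173.9, 171.9]
tool_rot: [180.0, 0.0, 90.0]
contact_force: [-0.5, -0.7, -0.8]
gripper_width: 0.293
time_s: 22.1
ee_pos: [561.6, -173.9, 166.9]
tool_rot: [180.0, -0.0, 90.0]
contact_force: [0.3, -0.7, -1.7]
gripper_width: 0.29
```

```bash
python3 -m inch '[{"slide":[0,0,-0.001],"dr":[0,0,0],"claw":0.022},{"slide":[0,0,-0.002],"dr":[0,0,0],"claw":0.022},{"slide":[0,0,-0.003],"dr":[0,0,0],"claw":0.022},{"slide":[0,0,-0.004],"dr":[0,0,0],"claw":0.022},{"slide":[0,0,-0.005],"dr":[0,0,0],"claw":0.022}]'
python3 - <<'E'
from h import *
w=vision.capture('wrist');s=vision.capture('side')
a=cv2.resize(w[150:230,288:348],None,fx=7,fy=7,interpolation=2);b=cv2.resize(s[110:190,300:350],None,fx=7,fy=7,interpolation=2)
cv2.imwrite('pics/c13.png',np.hstack([a,b]))
e=status.observe();print(e['ee_pos'],e['contact_force'])
E
```

```text
time_s: 22.72
ee_pos: [561.6, -173.9, 161.9]
tool_rot: [-180.0, -0.0, 90.0]
contact_force: [0.1, -0.3, -0.6]
gripper_width: 0.291
[ 561.50851273 -173.8886356   161.87434338] [ 0.68764054 -0.10484864 -1.24027534]
```

View pics/c13.png

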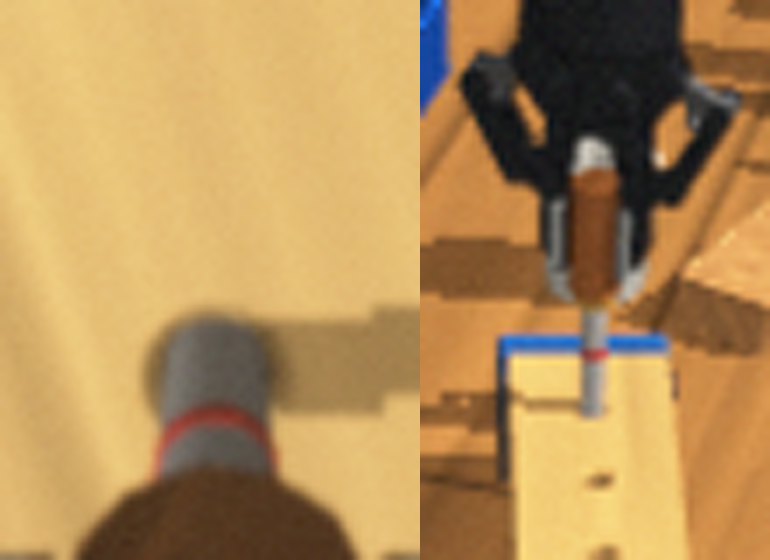

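```bash
python3 -m inch '[{"slide":[0.0002,0,-0.001],"dr":[0,0,0],"claw":0.022},{"slide":[0.0002,0,-0.002],"dr":[0,0,0],"claw":0.022},{"slide":[0.0002,0,-0.003],"dr":[0,0,0],"claw":0.022},{"slide":[0.0002,0,-0.004],"dr":[0,0,0],"claw":0.022},{"slide":[0.0002,0,-0.005],"dr":[0,0,0],"claw":0.022},{"slide":[0.0002,0,-0.006],"dr":[0,0,0],"claw":0.022},{"slide":[0.0002,0,-0.007],"dr":[0,0,0],"claw":0.022}]'
python3 -m inch '[{"slide":[0,0,-0.001],"dr":[0,0,0],"claw":0.022},{"slide":[0,0,-0.002],"dr":[0,0,0],"claw":0.022},{"slide":[0,0,-0.003],"dr":[0,0,0],"claw":0.022},{"slide":[0,0,-0.004],"dr":[0,0,0],"claw":0.022},{"slide":[0,0,-0.005],"dr":[0,0,0],"claw":0.022},{"slide":[0,0,-0.006],"dr":[0,0,0],"claw":0.022}]'
```

```text
time_s: 23.7
ee_pos: [561.8, -173.9, 154.9]
tool_rot: [180.0, -0.0, 90.0]
contact_force: [-1.2, 0.1, 0.7]
gripper_width: 0.291
time_s: 24.45
ee_pos: [561.7, -173.9, 148.9]
tool_rot: [-180.0, -0.0, 90.0]
contact_force: [-1.6, 0.0, 3.8]
gripper_width: 0.293
```

```bash
python3 -m inch '[{"slide":[0,0,-0.001],"dr":[0,0,0],"claw":0.022}]'
```

```text
time_s: 24.58
ee_pos: [561.7, -173.9, 147.9]
tool_rot: [-180.0, -0.0, 90.0]
contact_force: [-0.8, -0.3, 0.9]
gripper_width: 0.291
```

```bash
python3 -m inch '[{"slide":[0,0,-0.001],"dr":[0,0,0],"claw":0.022}]'
```

```text
time_s: 24.7
ee_pos: [561.8, -173.9, 146.9]
tool_rot: [-180.0, 0.0, 90.0]
contact_force: [-0.9, 0.3, 2.0]
gripper_width: 0.289
```

```bash
python3 -m inch '[{"slide":[0,0,-0.001],"dr":[0,0,0],"claw":0.022}]'
```

```text
time_s: 24.82
ee_pos: [561.8, -173.9, 145.9]
tool_rot: [180.0, 0.0, 90.0]
contact_force: [-0.9, 1.0, 0.5]
gripper_width: 0.288
```

```bash
python3 -m inch '[{"slide":[0,0,-0.001],"dr":[0,0,0],"claw":0.022}]'
```

```text
time_s: 24.95
ee_pos: [561.7, -173.9, 144.9]
tool_rot: [-180.0, -0.0, 90.0]
contact_force: [-1.1, 0.3, 2.9]
gripper_width: 0.289
```

```bash
python3 -m inch '[{"slide":[0,0,-0.001],"dr":[0,0,0],"claw":0.022},{"slide":[0,0,-0.0015],"dr":[0,0,0],"claw":0.022}]'
```

```text
time_s: 25.2
ee_pos: [561.8, -173.9, 143.4]
tool_rot: [-180.0, -0.0, 90.0]
contact_force: [-2.0, 1.1, 3.6]
gripper_width: 0.288
```

```bash
python3 -m inch '[{"slide":[0,0,-0.001],"dr":[0,0,0],"claw":0.022}]'
```

```text
time_s: 25.32
ee_pos: [561.7, -173.9, 142.5]
tool_rot: [180.0, 0.0, 90.0]
contact_force: [-0.1, -0.1, 4.5]
gripper_width: 0.285
```

```bash
python3 -m inch '[{"slide":[0,0,-0.001],"dr":[0,0,0],"claw":0.022}]'
```

```text
time_s: 25.45
ee_pos: [561.8, -173.9, 141.5]
tool_rot: [180.0, 0.0, 90.0]
contact_force: [-1.5, 0.7, 3.2]
gripper_width: 0.289
```

```bash
python3 -m inch '[{"slide":[0,0,-0.001],"dr":[0,0,0],"claw":0.022}]'
```

```text
time_s: 25.58
ee_pos: [561.7, -173.9, 140.4]
tool_rot: [-180.0, -0.0, 90.0]
contact_force: [-1.1, -0.1, 1.3]
gripper_width: 0.286
```

```bash
python3 -m inch '[{"slide":[0,0,-0.001],"dr":[0,0,0],"claw":0.022}]'
```

```text
time_s: 25.7
ee_pos: [561.8, -173.9, 139.4]
tool_rot: [180.0, 0.0, 90.0]
contact_force: [-0.5, 0.5, 2.2]
gripper_width: 0.289
```

```bash
python3 -m inch '[{"slide":[0,0,-0.001],"dr":[0,0,0],"claw":0.022}]'
```

```text
time_s: 25.82
ee_pos: [561.8, -173.9, 138.5]
tool_rot: [180.0, 0.0, 90.0]
contact_force: [-1.6, -0.2, 0.2]
gripper_width: 0.286
```

```bash
python3 -m inch '[{"slide":[0,0,-0.001],"dr":[0,0,0],"claw":0.022}]'
```

```text
time_s: 25.95
ee_pos: [561.7, -173.9, 137.4]
tool_rot: [-180.0, -0.0, 90.0]
contact_force: [-1.9, 0.3, 4.1]
gripper_width: 0.29
```

```bash
python3 -m inch '[{"slide":[0,0,-0.001],"dr":[0,0,0],"claw":0.022}]'
```

```text
time_s: 26.08
ee_pos: [561.7, -173.9, 136.4]
tool_rot: [-180.0, -0.0, 90.0]
contact_force: [-1.1, 0.6, 1.4]
gripper_width: 0.288
```

```bash
python3 -m inch '[{"slide":[0,0,-0.001],"dr":[0,0,0],"claw":0.022},{"slide":[0,0,-0.002],"dr":[0,0,0],"claw":0.022}]'
```

```text
time_s: 26.32
ee_pos: [561.7, -173.9, 134.4]
tool_rot: [-180.0, -0.0, 90.0]
contact_force: [-2.8, 0.8, 5.4]
gripper_width: 0.29
```

```bash
python3 -m inch '[{"slide":[0,0,-0.001],"dr":[0,0,0],"claw":0.022},{"slide":[0,0,-0.002],"dr":[0,0,0],"claw":0.022}]'
```

```text
time_s: 26.58
ee_pos: [561.7, -173.9, 132.4]
tool_rot: [-180.0, -0.0, 90.0]
contact_force: [-1.2, 0.6, 3.0]
gripper_width: 0.289
```

```bash
python3 -m inch '[{"slide":[0,0,-0.001],"dr":[0,0,0],"claw":0.022},{"slide":[0,0,-0.0015],"dr":[0,0,0],"claw":0.022}]'
```

```text
time_s: 26.82
ee_pos: [561.7, -173.9, 130.9]
tool_rot: [-180.0, 0.0, 90.0]
contact_force: [-1.7, 0.2, 3.9]
gripper_width: 0.286
```

```bash
python3 -m inch '[{"slide":[0,0,-0.0008],"dr":[0,0,0],"claw":0.022}]'
```

```text
time_s: 26.95
ee_pos: [561.7, -173.9, 130.2]
tool_rot: [-180.0, 0.0, 90.0]
contact_force: [-1.2, -0.6, 2.0]
gripper_width: 0.293
```

```bash
python3 -m inch '[{"slide":[0,0,-0.0006],"dr":[0,0,0],"claw":0.022}]'
```

```text
time_s: 27.08
ee_pos: [561.8, -173.9, 129.6]
tool_rot: [-180.0, 0.0, 90.0]
contact_force: [-0.9, 0.6, 1.9]
gripper_width: 0.291
```

```bash
python3 -m inch '[{"slide":[0,0,-0.0008],"dr":[0,0,0],"claw":0.022}]'
```

```text
time_s: 27.2
ee_pos: [561.8, -173.9, 128.8]
tool_rot: [180.0, 0.0, 90.0]
contact_force: [0.2, -0.2, 3.0]
gripper_width: 0.291
```

```bash
python3 -m inch '[{"slide":[0,0,-0.0006],"dr":[0,0,0],"claw":0.022}]'
```

```text
time_s: 27.32
ee_pos: [561.8, -173.9, 128.2]
tool_rot: [180.0, 0.0, 90.0]
contact_force: [-1.7, 0.3, 4.4]
gripper_width: 0.288
```

```bash
python3 -m inch '[{"slide":[0,0,-0.0006],"dr":[0,0,0],"claw":0.022}]'
```

```text
time_s: 27.45
ee_pos: [561.8, -173.9, 127.7]
tool_rot: [180.0, 0.0, 90.0]
contact_force: [-2.9, 1.4, 9.8]
gripper_width: 0.288
```

```bash
python3 -m inch '[{"slide":[0,0,-0.0004],"dr":[0,0,0],"claw":0.022},{"slide":[0,0,-0.0004],"dr":[0,0,0],"claw":0.022}]'
python3 - <<'E'
from h import *
w=vision.capture('wrist');s=vision.capture('side')
a=cv2.resize(w[150:230,288:348],None,fx=7,fy=7,interpolation=2);b=cv2.resize(s[110:190,300:350],None,fx=7,fy=7,interpolation=2)
cv2.imwrite('pics/c14.png',np.hstack([a,b]))
e=status.observe();print(e['ee_pos'],e['contact_force'],e['wrist_torque'])
E
```

```text
time_s: 27.7
ee_pos: [561.9, -174.0, 127.4]
tool_rot: [180.0, 0.0, 90.0]
contact_force: [-1.7, 0.4, 6.6]
gripper_width: 0.29
[ 561.8320572  -173.94160833  127.42820225] [-2.67484101 -0.0310142   5.1044062 ] [0.04339305 0.50276718 0.00607805]
```

View pics/c14.png

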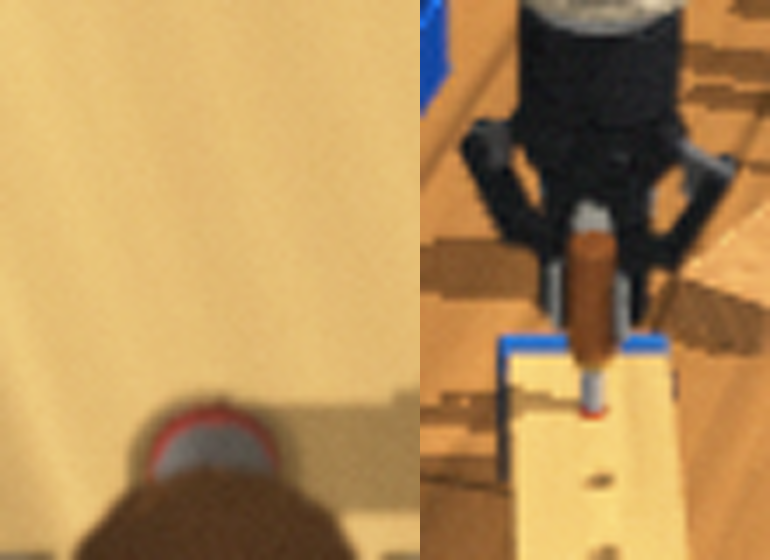

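```bash
python3 -m inch '[{"slide":[0,0,-0.0004],"dr":[0,0,0],"claw":0.022}]'
```

```text
time_s: 27.92
ee_pos: [561.9, -174.0, 127.2]
tool_rot: [180.0, 0.0, 90.0]
contact_force: [-3.5, 0.1, 12.2]
gripper_width: 0.292
```

```bash
python3 -m inch '[{"slide":[0,0,-0.0003],"dr":[0,0,0],"claw":0.022}]'
```

```text
time_s: 28.05
ee_pos: [561.9, -174.0, 127.0]
tool_rot: [180.0, 0.0, 90.0]
contact_force: [-2.6, 0.1, 10.6]
gripper_width: 0.292
```

```bash
python3 -m inch '[{"slide":[0,0,0],"dr":[0,0,0],"claw":0.04},{"slide":[0,0,0],"dr":[0,0,0],"claw":0.06},{"slide":[0,0,0],"dr":[0,0,0],"claw":0.085},{"slide":[0,0,0],"dr":[0,0,0],"claw":0.085},{"slide":[0,0,0],"dr":[0,0,0],"claw":0.085},{"slide":[0,0,0],"dr":[0,0,0],"claw":0.085}]'
python3 - <<'E'
from h import *
w=vision.capture('wrist');s=vision.capture('side')
cv2.imwrite('pics/w15.png',w)
crop(s,290,100,370,190,6,'s15.png')
E
```

```text
time_s: 28.8
ee_pos: [561.8, -173.9, 126.5]
tool_rot: [180.0, 0.0, 90.0]
contact_force: [-0.4, 0.1, 0.0]
gripper_width: 0.997
```

View pics/w15.png

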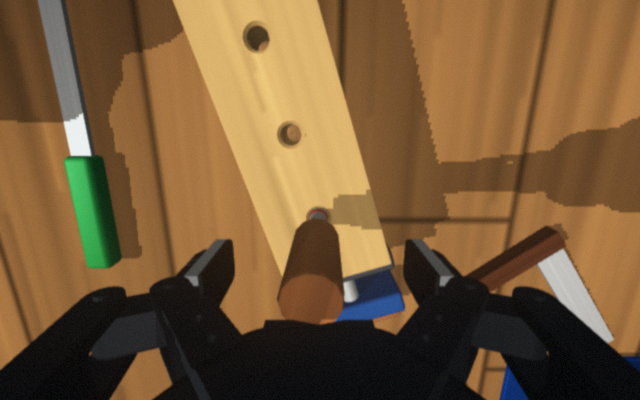

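View pics/s15.png

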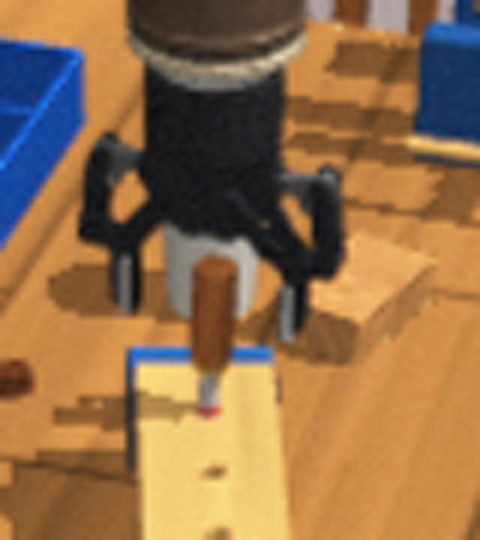

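```bash
python3 -m inch '[{"slide":[0,0,0.02],"dr":[0,0,0],"claw":0.085},{"slide":[0,0,0.05],"dr":[0,0,0],"claw":0.085},{"slide":[0,0,0.09],"dr":[0,0,0],"claw":0.085},{"slide":[0,0,0.12],"dr":[0,0,0],"claw":0.085},{"slide":[0,0,0.12],"dr":[0,0,0],"claw":0.085},{"slide":[0,0,0.12],"dr":[0,0,0],"claw":0.085}]'
python3 - <<'E'
from h import *
w=vision.capture('wrist');s=vision.capture('side')
cv2.imwrite('pics/w16.png',w);cv2.imwrite('pics/s16.png',s)
a=cv2.resize(w[150:250,280:360],None,fx=5,fy=5,interpolation=2);b=cv2.resize(s[110:190,300:350],None,fx=7,fy=7,interpolation=2)[:500]
cv2.imwrite('pics/c16.png',np.hstack([a,b]))
for P in([562,-174,80],[562,-174,115],[562,-174,177]): print(proj('wrist',[P]),proj('side',[P]))
E
```

```text
time_s: 29.65
ee_pos: [561.4, -173.8, 246.0]
tool_rot: [-180.0, -0.0, 90.0]
contact_force: [0.1, 0.3, 0.0]
gripper_width: 0.992
[[319.8060664  182.46483165]] [[324.2781041  168.29130763]]
[[319.92350283 189.84893894]] [[324.47861008 159.73603454]]
[[320.21985249 208.48265929]] [[324.8469448  144.01977411]]
```

View pics/c16.png

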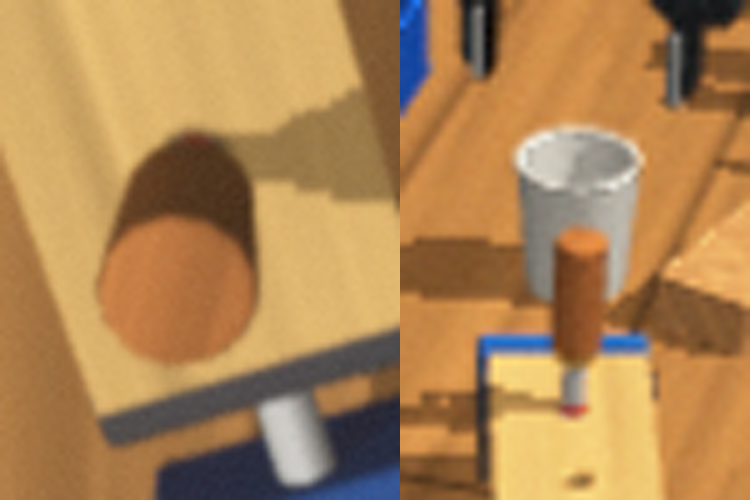

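View pics/s16.png

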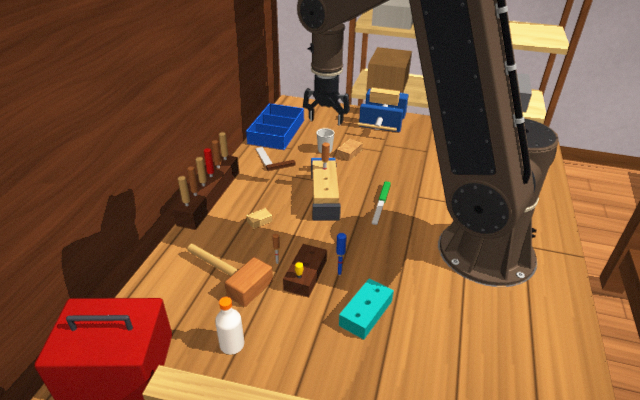

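```bash
python3 -c "
from workcell import order; print(order.close_job())"
```

```text
the job is handed in; nothing more can be done
None
```

I found the full-depth bore, the one at the -y end (`blank_hole2`), and left the depth rod standing in it, pushed home and let go. The job is handed in; no verdict came back.

| Bore | Depth where the rod bottomed | Red ring |
|---|---|---|
| +y end (`blank_hole0`) | about 35.5 mm | clearly above the wood |
| middle (`blank_hole1`) | about 40 mm | clearly above the wood |
| -y end (`blank_hole2`) | about 50 mm | level with the wood |

- **Push force:** the highest force the robot showed was 14.1 N, or about 15 N allowing for the rod's weight, in the +y bore. In the final bore it was 12.2 N at most. I read the force only between steps, so a brief higher peak could have gone unseen.
- **Last pictures:** taken after I opened the gripper and lifted clear. The ring was at wood level to within about 1 mm, and the gripper was well away. The bystanders looked unmoved in the side view, but I did not measure their positions.
- **Lean:** the rod was not perfectly straight. It leaned about 2° toward -x after release, against the allowed 6° or so.
- **Time:** about 30 s of the 61 s had been used when I handed it in.

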